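Load the tube conditioner

ROBOT

A 6-joint arm with a two-finger parallel gripper is mounted at the origin on a cart in front of the work surface, level with it; the furniture and walls round the work are solid. World frame = base frame: x ahead of the robot, y to its left, z up, the work surface at z = 0. Lengths are in m, angles in rad, forces in N, time in s.
With the tool pointing down it reaches from about 0.325 to 0.925 m from the base axis. Payload 3.1 kg.
Tool frame: the origin (TCP) lies midway between the tips of the shut fingers; the grasp point (between the pads) lies 19 mm behind it (bot.pinch_z is the distance from the TCP to the grasp point, in m); z points along the fingers, y is the line along which they close (so a half turn about z gives the same grasp; the last joint's range is limited). The gripper opens to 85 mm and grips with 20 to 120 N. Pads are 22 mm wide; open, the fingers measure 114 mm over their backs; the gripper's body (76 mm by 85 mm) begins 54 mm behind the grasp point. The pads swing forward as they close: fully open they stand 13 mm farther back than shut.
Start: joints at [1.185, 0.217, 1.613, -0, 1.311, -0.112], TCP at [0.169, 0.602, 0.205] pointing down, gripper open.
Joint ranges: [-2.75, 2.75], [-0.78, 2.1], [0.31, 2.55], [-1.13, 4.27], [0.13, 2.63], [-2.58, 2.58]. Speed limits (rad/s): [2.79, 2.79, 3.14, 3.14, 3.14, 3.14].

INTERFACE

Orientations are given as a unit quaternion [x, y, z, w].
In Python, from station import telemetry, viewer, bot gives the robot as it stands.
- The arm moves only by the tool play_rows, never from a script. Its argument "series" is a list of rows, each a list of 3 entries, a list of its own where there are three numbers: the shift along the tool's x, y, z in cm, then the turn, a rotation vector about the tool's x, y, z in degrees, then the finger opening in cm, from 0 to 8.54. A call has exactly 10 rows; each row shifts and turns the commanded pose from where the row before left it, along the tool's axes as they then stand; what a row does not reach is not made up. A row lasts 1/12 s, in which the tool goes at most 41.7 mm and 7.16 degrees, less where a joint would pass 70% of its speed; a pose out of reach is approached as far as the arm can. A call with a gripper value outside its range is refused whole. The fingers move at their own pace and stop on an object; the grip force is fixed at half the most. Time passes only in rows, so rows that do not move let the fingers close, or fill a call up. It gives the time, the measured TCP pose, the force, the opening and the grip force at its end, in the units of the state.
- telemetry.state(): the state, without advancing time (a new reading comes with each control period).
- viewer.capture(name): name is "scene" or "side" or "wrist"; returns the picture (480x640x3 uint8, blue, green, red); there is no depth.
- viewer.camera_params(name): a dict with "intrinsics" (3x3 intrinsics, pixels), "cam_to_world" (4x4, takes a point from camera to world coordinates). Camera axes: x right, y up, looking along -z (the intrinsics and any distortion apply to the point x, -y, -z); pixel columns grow to the right and rows downward; lengths in m; the calibration is good to about 2 mm. A picture is of the moment at which its call begins: read the wrist's pose just before it. camera_params takes no time and is no camera call; for the wrist camera it gives the pose at the moment of the call.
- bot.close_job(): hands the job in; it is judged then, once.
The state is a dict: "t": time; "qpos": joint angles; "qvel": joint speeds; "effort": joint torques, N m; "tcp_pos": TCP position; "eef_rot": TCP orientation; "ft_force": force on the tool from outside, world axes, zero at the start; "torque": the same for the moment, N m; "opening": finger opening in m; "finger_force": force on a finger pad.
Only numpy, scipy, OpenCV 4.12 (cv2) and the standard library are available. Lean on these libraries where they do the work, as an engineer would, in place of code of your own. Each camera call takes 0.05 s, during which the arm holds its last target. There are 200 camera calls.

TASK

Load the tube conditioner: hang every tube saddle that stands on the bench astride the hanger bar inside the white box, so that it straddles the bar and hangs upright. Then swing the lid over and press its free edge down past the latch until it is fully shut, and only after that swivel the small vent cover on top of the lid aside until the vent port is wholly uncovered. Leave the brown bottle, the tin and the brass fitting where they are.

Things in the scene. Friction and masses are not known exactly. Their poses are not given: they have to be found in the camera images.
- conditioner: tube conditioner: white open-topped box fixed to the bench, 276 mm long (its x), 156 wide (y), 142 high, walls and floor 5 mm; origin under its centre. Black control panel on its -x end, facing the robot. The lid is hinged on the +y (left) long rim and stands open there. A 12 mm round hanger bar runs inside from end to end along x at half width
- bar_mid (a point): middle of the hanger bar, on its axis, 80 mm above the bench, 62 mm below the box's rim; x along the bar (266 mm between the end walls), z up, y to the hinge side. A hung saddle has its ridge 7 mm above this axis, its underside 22 mm above the bench and its fin's top 8 mm below the rim; it takes 40 mm of the bar, so five fit at 50 mm spacing
- lid (a joint): lid angle in rad: 0 shut and latched, at most 1.85; starts at 1.5 to 1.8. A friction hinge holds it wherever it is left (about 3 N at the free edge moves it). At about 0.075 (12 mm ajar at the free edge) a sprung latch stops it; pressing the free edge down with about 10 to 15 N drives it past the latch and fully shut
- lid_hinge (a point): middle of the lid's hinge line, 142 mm above the bench; turns with the lid: the lid reaches 168 mm along this point's -y to its free edge; x runs along the hinge as the box's x. Opening carries the free edge up and over towards the box's +y
- lid_edge (a point): point on the lid's outer (upper) face, at the middle of its length, 160 mm from the hinge line, 8 mm inside the free edge; z is normal to the lid, outward. The lid is a plate 284 mm long (x), 8 mm thick, its outer face 10 mm above the hinge line when shut; a black finger lip 60 mm long reaches 14 mm past the free edge here
- vent (a joint): angle of the vent cover in rad about its pivot screw: 0 covers the vent port, positive is clockwise seen from above the shut lid, stop at 1.57; starts at 0 to 0.15; the port is wholly bare from about 0.65. Stays where it is left (about 1 N at the knob turns it)
- vent_pivot (a point): pivot screw of the vent cover, on the lid's outer face, 80 mm from the hinge line and 20 mm to the -x side of the lid's middle; axes as the lid's (x along the hinge, y to the hinge, z out of the lid)
- vent_port (a point): centre of the vent port, a dark round hole 18 mm across in the lid's outer face, 40 mm from the pivot along the lid's +x
- vent_knob (a point): top of the black upright knob on the free end of the flat vent cover; knob 12 mm across, 25 mm tall, 52 mm from the pivot; its top stands 31 mm above the lid's outer face. From covering the port it swings towards the lid's free edge
- amber_bottle: bystander: brown reagent bottle with a black cap, 62 mm wide, 125 mm high; origin under its centre
- tin: bystander: round flat tin, 65 mm wide, 26 mm high; origin under its centre
- tee: bystander: brass tube fitting (tee), 40 x 67 x 19 mm; origin under its centre
- saddle_1: tube saddle: rigid bracket of bent aluminium standing on two legs, with steel feet, two short tubes clipped upright outside each, a black upright grip fin on top; 112 mm high, about 0.2 kg, bottom-heavy. Origin under its centre; z up, x along its 40 mm depth, y from leg to leg (76 mm over the feet); a half turn looks the same. Fin: 12 mm thick (y), 28 long (x), 70 to 112 mm above the underside. May be absent
- saddle_1_apex (a point): ridge inside the saddle's roof, which rests on the bar, 65 mm above the saddle's underside, at its centre; axes as the saddle's. Below it the gap between the legs is 46 mm wide (y), open below and at both ends, 52 mm high at the legs; the roof slopes up to the ridge at 30 degrees
- saddle_2: as saddle_1; may be absent
- saddle_2_apex (a point): as saddle_1_apex
- saddle_3: as saddle_1; may be absent
- saddle_3_apex (a point): as saddle_1_apex
- saddle_4: as saddle_1; may be absent
- saddle_4_apex (a point): as saddle_1_apex
- saddle_5: as saddle_1; may be absent
- saddle_5_apex (a point): as saddle_1_apex

How it is judged:
On the way, in this order (a step that is already met when the one before it is completed fails the run):
1. every saddle present hangs on the bar (z of saddle_1_apex in the frame of bar_mid between -0.003 and 0.02 m and y of saddle_1_apex in the frame of bar_mid between -0.018 and 0.018 m and x of saddle_1_apex in the frame of bar_mid between -0.13 and 0.13 m and angle between each of saddle_1, saddle_2, saddle_3, saddle_4, saddle_5's own z axis and vertical below 0.45 rad and contact force between the fingers and saddle_1 below 0.3 N and z of saddle_2_apex in the frame of bar_mid between -0.003 and 0.02 m and y of saddle_2_apex in the frame of bar_mid between -0.018 and 0.018 m and x of saddle_2_apex in the frame of bar_mid between -0.13 and 0.13 m and contact force between the fingers and saddle_2 below 0.3 N and z of saddle_3_apex in the frame of bar_mid between -0.003 and 0.02 m and y of saddle_3_apex in the frame of bar_mid between -0.018 and 0.018 m and x of saddle_3_apex in the frame of bar_mid between -0.13 and 0.13 m and contact force between the fingers and saddle_3 below 0.3 N and z of saddle_4_apex in the frame of bar_mid between -0.003 and 0.02 m and y of saddle_4_apex in the frame of bar_mid between -0.018 and 0.018 m and x of saddle_4_apex in the frame of bar_mid between -0.13 and 0.13 m and contact force between the fingers and saddle_4 below 0.3 N and z of saddle_5_apex in the frame of bar_mid between -0.003 and 0.02 m and y of saddle_5_apex in the frame of bar_mid between -0.018 and 0.018 m and x of saddle_5_apex in the frame of bar_mid between -0.13 and 0.13 m and contact force between the fingers and saddle_5 below 0.3 N), for 0.2 s.
2. the lid is pressed shut past its latch (value of joint lid below 0.03 rad), for 0.2 s.
3. the vent port is uncovered (value of joint vent above 0.7 rad), for 0.2 s.
At the end, for the whole second after the job is handed in: every saddle present hangs upright (within 0.45 rad) with the ridge of its roof on the bar (ridge within 18 mm of the bar's axis sideways and at most 20 mm above it), not held; the lid is latched shut (under 0.03 rad); the vent cover is turned by more than 0.7 rad, so that the port is bare (all of step 1 and value of joint lid below 0.03 rad and value of joint vent above 0.7 rad); the robot touches nothing.
It fails at once if a bystander (bottle, tin, brass fitting) is pushed more than 40 mm away or the bottle is knocked over (distance of any of amber_bottle, tin, tee from where it was at the start of the episode above 0.04 m or angle between amber_bottle's own z axis and vertical above 0.5 rad).
Of saddle_1, saddle_2, saddle_3, saddle_4, saddle_5 only 4 to 5 are there at a start; the rules pass over those that are not, and their reading is None.
At some moment in a run one of saddle_1, saddle_2, saddle_3, saddle_4, saddle_5 may be knocked a few centimetres aside while the robot is not near it.
It also fails if it takes over 208 s, if anything falls off the work surface, if the arm or the gripper's body presses on something with over 40 N, if the wrist force passes 120 N, or if a joint passes its speed limit or range.

## Working session

There is one attempt and no reset: what is moved stays moved. The work goes in short steps, Python scripts to look and compute and a tool call to move; the robot and the scene stay as the last step left them, time stands still between calls to the robot, and variables do not carry over. Pictures are saved under pics/ and viewed, at most 14 in all, crops included, and the job is handed in when it is done.

Besides the shell and the picture viewer there is one more tool, called after "Call:" in YAML: its name, and indented under it one key for each argument. play_rows: Moves the arm, as the interface text tells. Its arguments: {"type":"object","properties":{"series":{"type":"array"}},"required":["series"]}

```bash
ls; mkdir -p pics
python3 - <<'E'
from station import telemetry, viewer, bot
import cv2,numpy as np
s=telemetry.state();print({k:np.round(v,3) for k,v in s.items()},bot.pinch_z)
for n in("scene","side"):
    p=viewer.camera_params(n);print(n,np.round(p["intrinsics"],1).tolist(),np.round(p["cam_to_world"],3).tolist(),[k for k in p])
    cv2.imwrite(f"pics/{n}0.png",viewer.capture(n))
E
```

```text
pics
{'t': np.float64(0.0), 'qpos': array([ 1.185,  0.218,  1.615,  0.   ,  1.311, -0.112]), 'qvel': array([-0.001,  0.   ,  0.001, -0.001, -0.001, -0.001]), 'effort': array([ 1.0000e-03, -3.9685e+01, -3.0385e+01, -0.0000e+00,  1.0000e-02,
        0.0000e+00]), 'tcp_pos': array([0.169, 0.601, 0.204]), 'eef_rot': array([ 0.136,  0.991, -0.001, -0.   ]), 'ft_force': array([ 0.215, -0.773,  0.357]), 'torque': array([ 0.01 , -0.045, -0.007]), 'finger_force': np.float64(0.0), 'opening': np.float64(0.086)} 0.0187
scene [[540.7, 0.0, 317.9], [0.0, 540.7, 237.7], [0.0, 0.0, 1.0]] [[-0.991, 0.118, -0.069, 0.527], [-0.137, -0.838, 0.528, 0.225], [0.004, 0.532, 0.846, 0.877], [0.0, 0.0, 0.0, 1.0]] ['intrinsics', 'cam_to_world']
side [[497.1, 0.0, 312.6], [0.0, 497.1, 231.7], [0.0, 0.0, 1.0]] [[0.86, 0.414, -0.299, 0.319], [-0.511, 0.691, -0.512, -0.679], [-0.006, 0.593, 0.805, 0.88], [0.0, 0.0, 0.0, 1.0]] ['intrinsics', 'cam_to_world']
```

View pics/scene0.png

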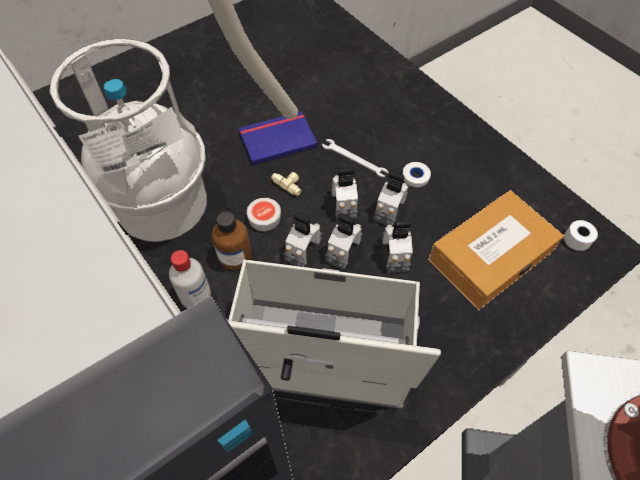

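View pics/side0.png

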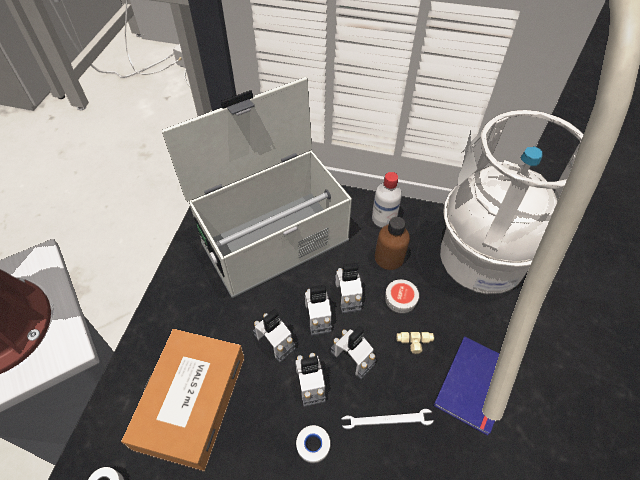

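The scene view shows five saddles, with fins near (346,178), (395,183), (302,226), (345,228) and (399,232). The open box's rim corners are near (248,263) and (418,284), and the tee, tin and bottle stand at the far side. The side view shows the same five saddles at about (349,272), (319,295), (271,325), (350,338) and (309,364). Next I'll get rough positions.

```bash
cat > h.py <<'E'
from station import telemetry, viewer, bot
import cv2, numpy as np
from scipy.spatial.transform import Rotation as R
def at(name,uv,z,P=None):
    "pixels -> world points on plane z"
    P=P or viewer.camera_params(name); K=P["intrinsics"]; T=P["cam_to_world"]
    uv=np.atleast_2d(uv).astype(float)
    d=np.c_[(uv[:,0]-K[0,2])/K[0,0],-(uv[:,1]-K[1,2])/K[1,1],-np.ones(len(uv))]@T[:3,:3].T
    return T[:3,3]+d*((z-T[2,3])/d[:,2])[:,None]
def pix(name,X,P=None):
    P=P or viewer.camera_params(name); K=P["intrinsics"]; T=P["cam_to_world"]
    c=(np.atleast_2d(X)-T[:3,3])@T[:3,:3]
    return np.c_[K[0,2]-K[0,0]*c[:,0]/c[:,2],K[1,2]+K[1,1]*c[:,1]/c[:,2]]
def rel(dx):
    "world shift -> tool axes, cm"
    return np.round(R.from_quat(telemetry.state()["eef_rot"]).inv().apply(dx)*100,2)
E
python3 - <<'E'
from h import *
print(at("scene",[(346,175),(395,182),(302,225),(345,228),(399,232)],.112).round(3))
print(at("side",[(349,271),(319,294),(271,322),(347,337),(309,362)],.112).round(3))
print("rim",at("scene",[(248,263),(418,284)],.142).round(3),at("side",[(350,197),(232,247),(315,153),(191,205)],.142).round(3))
print(at("scene",[(264,212),(287,184),(232,262)],.01).round(3))
P=viewer.camera_params("wrist");print(P["intrinsics"].round(1).tolist())
s=telemetry.state();T=np.eye(4);T[:3,:3]=R.from_quat(s["eef_rot"]).as_matrix();T[:3,3]=s["tcp_pos"]
print((np.linalg.inv(T)@P["cam_to_world"]).round(3).tolist()); print(T[:3,:3].round(3))
E
```

```text
[[ 0.558 -0.392  0.112]
 [ 0.469 -0.388  0.112]
 [ 0.62  -0.274  0.112]
 [ 0.547 -0.278  0.112]
 [ 0.456 -0.282  0.112]]
[[ 0.616 -0.301  0.112]
 [ 0.545 -0.314  0.112]
 [ 0.447 -0.318  0.112]
 [ 0.543 -0.407  0.112]
 [ 0.467 -0.412  0.112]]
rim [[ 0.689 -0.172  0.142]
 [ 0.424 -0.172  0.142]] [[ 0.698 -0.176  0.142]
 [ 0.451 -0.165  0.142]
 [ 0.702 -0.038  0.142]
 [ 0.425 -0.035  0.142]]
[[ 0.71  -0.36   0.01 ]
 [ 0.677 -0.434  0.01 ]
 [ 0.747 -0.241  0.01 ]]
[[411.7, 0.0, 324.7], [0.0, 411.7, 238.6], [0.0, 0.0, 1.0]]
[[0.001, 0.951, 0.31, 0.081], [1.0, -0.001, -0.001, -0.001], [-0.001, 0.31, -0.951, -0.168], [0.0, 0.0, 0.0, 1.0]]
[[-0.963  0.27  -0.001]
 [ 0.27   0.963 -0.002]
 [ 0.    -0.002 -1.   ]]
```

Call:
play_rows:
  series:
    - [[0,0,-1.6],[0,0,7],5]
    - [[0,0,-1.6],[0,0,7],5]
    - [[0,0,-1.6],[0,0,7],5]
    - [[0,0,-1.6],[0,0,7],5]
    - [[0,0,-1.6],[0,0,7],5]
    - [[0,0,-1.6],[0,0,7],5]
    - [[0,0,-1.6],[0,0,7],5]
    - [[0,0,-1.6],[0,0,7],5]
    - [[0,0,-1.6],[0,0,7],5]
    - [[0,0,-1.6],[0,0,7],5]

```text
t: 0.93
tcp_pos: [0.1688, 0.6014, 0.365]
eef_rot: [0.682, 0.731, -0.001, 0.0]
ft_force: [0.5, -0.2, 0.9]
opening: 0.0499
finger_force: 0.0
```

Call:
play_rows:
  series:
    - [[-3.08,0.94,0],[0,0,0],5]
    - [[-3.08,0.94,0],[0,0,0],5]
    - [[-3.08,0.94,0],[0,0,0],5]
    - [[-3.08,0.94,0],[0,0,0],5]
    - [[-3.08,0.94,0],[0,0,0],5]
    - [[-3.08,0.94,0],[0,0,0],5]
    - [[-3.08,0.94,0],[0,0,0],5]
    - [[-3.08,0.94,0],[0,0,0],5]
    - [[-3.08,0.94,0],[0,0,0],5]
    - [[-3.08,0.94,0],[0,0,0],5]

```text
t: 1.77
tcp_pos: [0.2858, 0.3001, 0.3644]
eef_rot: [0.68, 0.733, -0.0, 0.0]
ft_force: [0.8, 0.7, 0.3]
opening: 0.0502
finger_force: 0.0
```

Call:
play_rows:
  series:
    - [[-3.08,0.94,0],[0,0,0],5]
    - [[-3.08,0.94,0],[0,0,0],5]
    - [[-3.08,0.94,0],[0,0,0],5]
    - [[-3.08,0.94,0],[0,0,0],5]
    - [[-3.08,0.94,0],[0,0,0],5]
    - [[-3.08,0.94,0],[0,0,0],5]
    - [[-3.08,0.94,0],[0,0,0],5]
    - [[-3.08,0.94,0],[0,0,0],5]
    - [[-3.08,0.94,0],[0,0,0],5]
    - [[-3.08,0.94,0],[0,0,0],5]

```text
t: 2.6
tcp_pos: [0.4027, 0.0, 0.3646]
eef_rot: [0.68, 0.733, -0.0, -0.0]
ft_force: [1.1, 1.5, -0.0]
opening: 0.0502
finger_force: 0.0
```

Call:
play_rows:
  series:
    - [[-3.08,0.94,0],[0,0,0],5]
    - [[-3.08,0.94,0],[0,0,0],5]
    - [[-3.08,0.94,0],[0,0,0],5]
    - [[-3.08,0.94,0],[0,0,0],5]
    - [[-3.08,0.94,0],[0,0,0],5]
    - [[-3.08,0.94,0],[0,0,0],5]
    - [[-3.08,0.94,0],[0,0,0],5]
    - [[-3.08,0.94,0],[0,0,0],5]
    - [[-3.08,0.94,0],[0,0,0],5]
    - [[-3.08,0.94,0],[0,0,0],5]

```text
t: 3.43
tcp_pos: [0.5197, -0.2998, 0.3641]
eef_rot: [0.68, 0.733, -0.0, -0.001]
ft_force: [0.8, 0.7, 0.4]
opening: 0.05
finger_force: 0.0
```

Call:
play_rows:
  series:
    - [[0,0,0.4],[0,0,7],5]
    - [[0,0,0.4],[0,0,7],5]
    - [[0,0,0.4],[0,0,7],5]
    - [[0,0,0.4],[0,0,7],5]
    - [[0,0,0.4],[0,0,7],5]
    - [[0,0,0.4],[0,0,7],5]
    - [[0,0,0.4],[0,0,7],5]
    - [[0,0,0.4],[0,0,7],5]
    - [[0,0,0.4],[0,0,7],5]
    - [[0,0,0.4],[0,0,7],5]

```text
t: 4.27
tcp_pos: [0.5193, -0.2982, 0.324]
eef_rot: [0.978, 0.208, -0.0, -0.001]
ft_force: [0.4, 0.1, -0.5]
opening: 0.0501
finger_force: 0.0
```

Call:
play_rows:
  series:
    - [[0,0,0.4],[0,0,6.1],5]
    - [[0,0,0.4],[0,0,6.1],5]
    - [[0,0,0.4],[0,0,6.1],5]
    - [[0,0,0.4],[0,0,6.1],5]
    - [[0,0,0.4],[0,0,0],5]
    - [[0,0,0.4],[0,0,0],5]
    - [[0,0,0.4],[0,0,0],5]
    - [[0,0,0.4],[0,0,0],5]
    - [[0,0,0],[0,0,0],5]
    - [[0,0,0],[0,0,0],5]

```text
t: 5.1
tcp_pos: [0.5195, -0.2983, 0.2926]
eef_rot: [1.0, -0.0, -0.0, -0.0]
ft_force: [-0.0, 0.1, 0.2]
opening: 0.05
finger_force: 0.0
```

Run:
```python
from h import *
import pickle
s=telemetry.state();P=viewer.camera_params("wrist");pickle.dump(P,open("w1.pkl","wb"))
cv2.imwrite("pics/w1.png",viewer.capture("wrist"));print(s["tcp_pos"],s["eef_rot"],s["qpos"])
```

```text
[ 0.51949355 -0.29831143  0.29255794] [ 9.99999831e-01 -4.41779495e-04 -3.05153704e-04 -2.21171104e-04] [-6.38373601e-01  1.05324640e-01  1.57688039e+00 -8.16313501e-06
  1.46014133e+00  9.33307189e-01]
```

View pics/w1.png

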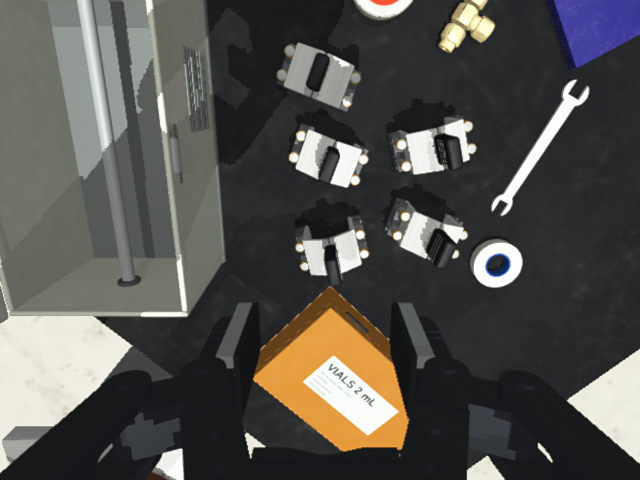

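Seen from above, there are five saddles, with fins at about (318,72), (328,165), (333,265), (450,152) and (441,248). The hanger bar runs from (85,0) to (126,282), along world x. I'll zoom in to get the poses.

Run:
```python
from h import *
im=cv2.imread("pics/w1.png")[30:300,270:490]
im=np.clip(im.astype(float)*1.8+15,0,255).astype("uint8")
big=cv2.resize(im[:135],None,fx=3.6,fy=3.6,interpolation=cv2.INTER_CUBIC)
big2=cv2.resize(im[135:],None,fx=3.6,fy=3.6,interpolation=cv2.INTER_CUBIC)
for b,v0 in((big,30),(big2,165)):
    for u in range(280,490,20):
        cv2.putText(b,str(u),(int((u-270)*3.6),10),0,.35,(0,255,255));cv2.line(b,(int((u-270)*3.6),12),(int((u-270)*3.6),600),(0,120,120),1)
    for v in range(v0,v0+135,20):
        cv2.putText(b,str(v),(0,int((v-v0)*3.6)),0,.35,(0,255,255));cv2.line(b,(0,int((v-v0)*3.6)),(800,int((v-v0)*3.6)),(0,120,120),1)
cv2.imwrite("pics/c1.png",big);cv2.imwrite("pics/c2.png",big2)
```

```text
(no output)
```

View pics/c1.png

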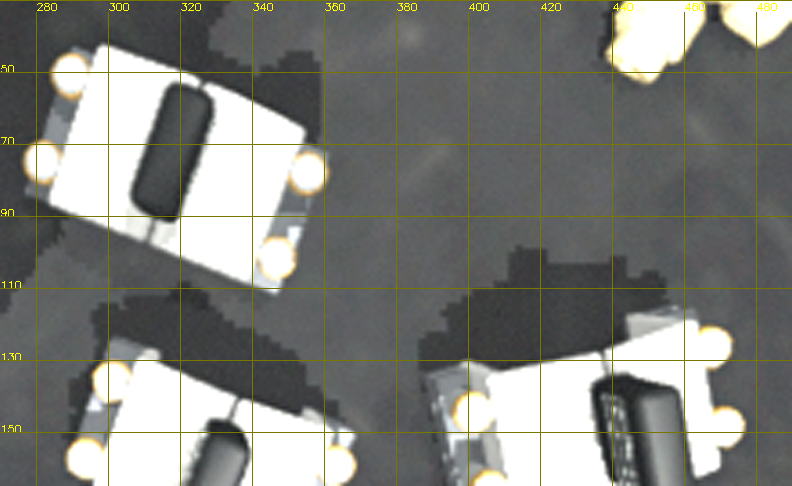

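View pics/c2.png

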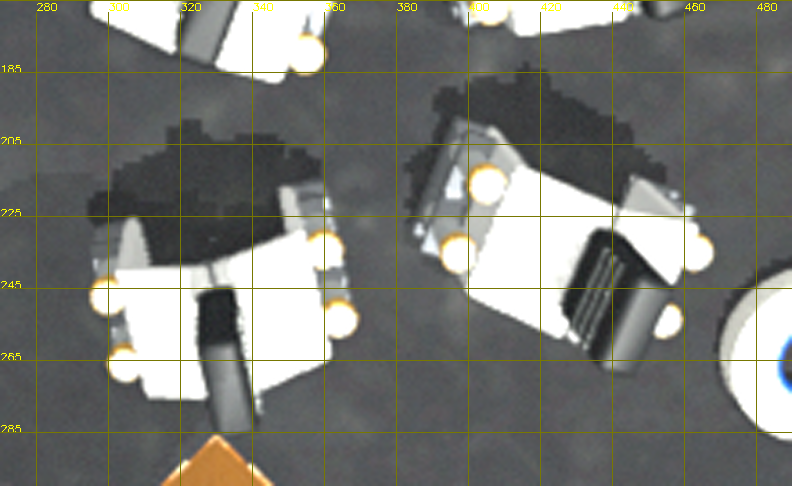

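The crops show four bright tube tops per saddle and the lighter top face of each fin. I'll fit all the poses jointly from the tube tops, then check them against the fins.

```bash
cat > fit.py <<'E'
from h import *
import pickle
from scipy.optimize import least_squares
P=pickle.load(open("w1.pkl","rb"))
c=lambda L:np.array(L,float)/3.6+[270,30]
# order: (-y'... image left: far, near), (right: far, near)
M=dict(A=c([(71,75),(42,162),(308,173),(276,258)]),B=c([(112,381),(85,459),(338,464),(306,539)]),
C=c([(107,782),(124,849),(325,736),(340,806)]),D=c([(474,412),(488,494),(714,347),(726,427)]),E=c([(488,671),(458,739),(696,738),(666,806)]))
fin=dict(A=(317.5,71.5),C=(334,272.7))
names=list(M)
sg=np.array([(1,1),(-1,1),(1,-1),(-1,-1)])
def pts(p,a,b,z):
    x,y,t=p;o=sg*[b,a]
    return np.c_[x+o[:,0]*np.cos(t)-o[:,1]*np.sin(t),y+o[:,0]*np.sin(t)+o[:,1]*np.cos(t),np.full(4,z)]
def f(v):
    return np.concatenate([(pix("",pts(v[3+3*i:6+3*i],*v[:3]),P)-M[n]).ravel() for i,n in enumerate(names)])
v0=[.033,.012,.05]
for n in names: v0+=[*at("",M[n].mean(0),.05,P)[0][:2],0]
r=least_squares(f,v0,x_scale=np.r_[.01,.01,.01,np.tile([.01,.01,.1],5)]);v=r.x
print("a,b,z",v[:3].round(4),"rms",np.sqrt(np.mean(r.fun**2)).round(2))
for i,n in enumerate(names):
    q=v[3+3*i:6+3*i];print(n,q.round(4),"yaw deg",np.degrees(q[2]).round(1),"fin top px",pix("",[*q[:2],.112],P).round(1)[0], np.abs(f(v)[8*i:8*i+8]).max().round(1))
np.save("fit.npy",v)
# box: bar axis and rim corners
b=at("",[(87,10),(126,282)],.08,P);print("bar",b.round(4),np.degrees(np.arctan2(*(b[0]-b[1])[1::-1])).round(2))
print("rim",at("",[(183,316),(225,262),(160,95),(206,0),(6,316)],.142,P).round(3))
E
python3 fit.py
```

```text
a,b,z [ 0.2089  0.0708 -2.165 ] rms 0.22
A [ 0.7456 -0.2579 -0.3666] yaw deg -21.0 fin top px [ 266.6 -121.1] 0.2
B [ 0.2662 -0.3187 -0.3476] yaw deg -19.9 fin top px [344.  433.9] 0.4
C [-0.3528 -0.3442  0.2168] yaw deg 12.4 fin top px [354.6 758.3] 0.2
D [ 0.3369 -0.9935  0.2687] yaw deg 15.4 fin top px [1019.6  378.5] 0.6
E [-0.244  -1.0021 -0.3181] yaw deg -18.2 fin top px [812.3 718. ] 0.3
bar [[ 0.671  -0.1024  0.08  ]
 [ 0.4266 -0.0976  0.08  ]] -1.12
rim [[ 0.422 -0.175  0.142]
 [ 0.473 -0.215  0.142]
 [ 0.604 -0.178  0.142]
 [ 0.665 -0.217  0.142]
 [ 0.422 -0.021  0.142]]
```

```bash
python3 - <<'E'
s=open("fit.py").read()
s=s.replace("def f(v):\n    return np.concatenate([","def f(v):\n    return np.concatenate([").replace("for i,n in enumerate(names)])\n","for i,n in enumerate(names)]+[(pix('',[*v[3+3*names.index(n):5+3*names.index(n)],.112],P)[0]-fin[n]) for n in fin])\n",1)
open("fit.py","w").write(s)
E
python3 fit.py
```

```text
a,b,z [0.0325 0.011  0.0518] rms 0.25
A [ 0.6216 -0.2925 -0.3665] yaw deg -21.0 fin top px [317.5  71.9] 0.2
B [ 0.5468 -0.302  -0.3476] yaw deg -19.9 fin top px [329.1 167.3] 0.4
C [ 0.4505 -0.3061  0.2167] yaw deg 12.4 fin top px [333.3 272.8] 0.3
D [ 0.5578 -0.407   0.2687] yaw deg 15.4 fin top px [455.1 154.2] 0.6
E [ 0.4674 -0.4083 -0.3181] yaw deg -18.2 fin top px [446.6 255.7] 0.3
bar [[ 0.671  -0.1024  0.08  ]
 [ 0.4266 -0.0976  0.08  ]] -1.12
rim [[ 0.422 -0.175  0.142]
 [ 0.473 -0.215  0.142]
 [ 0.604 -0.178  0.142]
 [ 0.665 -0.217  0.142]
 [ 0.422 -0.021  0.142]]
```

The five poses agree to within 0.3 px. The bar is at y≈-0.100, x from 0.427 to 0.693, with a yaw of about -1°. I'll take saddle A to the far slot (x≈0.66).

Call:
play_rows:
  series:
    - [[2.55,-0.14,1.5],[0,0,0],5]
    - [[2.55,-0.14,1.5],[0,0,0],5]
    - [[2.55,-0.14,1.5],[0,0,0],5]
    - [[2.55,-0.14,1.5],[0,0,0],5]
    - [[0,0,1.5],[0,0,7],5]
    - [[0,0,1.5],[0,0,7],5]
    - [[0,0,1.5],[0,0,7],5]
    - [[0,0,1.5],[0,0,0],5]
    - [[0,0,1.5],[0,0,0],5]
    - [[0,0,1.5],[0,0,0],5]

```text
t: 5.98
tcp_pos: [0.6218, -0.2931, 0.1422]
eef_rot: [0.983, -0.182, 0.0, 0.0]
ft_force: [0.2, 0.2, -0.5]
opening: 0.0501
finger_force: 0.0
```

Run:
```python
from h import *
s=telemetry.state();P=viewer.camera_params("wrist")
im=viewer.capture("wrist")
v=np.load("fit.npy")
for i in range(5):
    for d in(-.014,.014):
        t=v[5+3*i];p=pix("",[v[3+3*i]+d*np.cos(t),v[4+3*i]+d*np.sin(t),.112],P)[0]
        if 0<p[0]<640 and 0<p[1]<480: cv2.circle(im,tuple(int(a) for a in p.round()),3,(0,0,255),-1)
cv2.imwrite("pics/w2.png",im);print(s["tcp_pos"],s["eef_rot"])
cv2.imwrite("pics/side_ref.png",viewer.capture("side"))
```

```text
[ 0.6218371  -0.29314893  0.14220907] [ 9.83356198e-01 -1.81687813e-01  3.34905314e-04  1.20831991e-04]
```

View pics/w2.png

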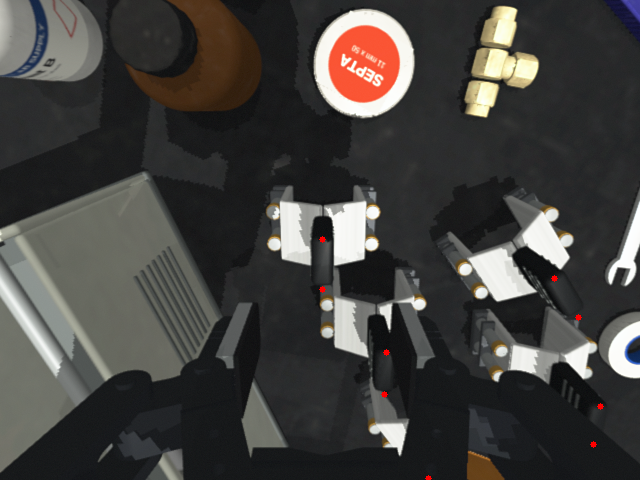

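The predicted fin ends (red) sit on the real fins, and fin A at (322,264) is midway between the fingers. I'll descend and grip.

Call:
play_rows:
  series:
    - [[0,0,1.6],[0,0,0],5]
    - [[0,0,1.6],[0,0,0],5]
    - [[0,0,1.6],[0,0,0],5]
    - [[0,0,1.6],[0,0,0],5]
    - [[0,0,0],[0,0,0],5]
    - [[0,0,0],[0,0,0],0]
    - [[0,0,0],[0,0,0],0]
    - [[0,0,0],[0,0,0],0]
    - [[0,0,0],[0,0,0],0]
    - [[0,0,0],[0,0,0],0]

```text
t: 6.92
tcp_pos: [0.6232, -0.2933, 0.0813]
eef_rot: [0.983, -0.183, 0.002, 0.0]
ft_force: [1.1, 1.6, 3.7]
opening: 0.0095
finger_force: 58.8
```

Call:
play_rows:
  series:
    - [[0,0,0],[0,0,0],0]
    - [[0,0,0],[0,0,0],0]
    - [[0,0,-2.1],[0,0,0],0]
    - [[0,0,-2.1],[0,0,0],0]
    - [[0,0,-2.1],[0,0,0],0]
    - [[0,0,-2.1],[0,0,0],0]
    - [[0,0,-2.1],[0,0,0],0]
    - [[0,0,-2.1],[0,0,0],0]
    - [[0,0,-2.1],[0,0,0],0]
    - [[0,0,-2.1],[0,0,0],0]

```text
t: 7.75
tcp_pos: [0.6206, -0.2929, 0.2464]
eef_rot: [0.983, -0.183, -0.001, -0.0]
ft_force: [-0.2, -0.1, -1.8]
opening: 0.0094
finger_force: 58.9
```

Call:
play_rows:
  series:
    - [[0,0,0],[0,0,-6.6],0]
    - [[0,0,0],[0,0,-6.6],0]
    - [[0,0,0],[0,0,-6.7],0]
    - [[0.72,-3.83,0],[0,0,0],0]
    - [[0.72,-3.83,0],[0,0,0],0]
    - [[0.72,-3.83,0],[0,0,0],0]
    - [[0.72,-3.83,0],[0,0,0],0]
    - [[0.72,-3.83,0],[0,0,0],0]
    - [[0,0,0],[0,0,0],0]
    - [[0,0,0],[0,0,0],0]

```text
t: 8.58
tcp_pos: [0.6611, -0.0999, 0.2456]
eef_rot: [1.0, -0.008, -0.001, 0.0]
ft_force: [0.0, -0.1, -2.1]
opening: 0.0096
finger_force: 58.9
```

Run:
```python
from h import *
s=telemetry.state();print(s["tcp_pos"],s["eef_rot"],s["ft_force"],s["qpos"])
a=viewer.capture("scene");b=viewer.capture("side")
cv2.imwrite("pics/s1.png",np.hstack([cv2.resize(a[150:450,150:550],None,fx=1,fy=1),b[60:360,100:500]]))
```

```text
[ 0.66105159 -0.09990723  0.24556296] [ 9.99965483e-01 -8.20215928e-03 -1.30214215e-03  2.49372091e-04] [ 0.00312346 -0.11573947 -2.14129486] [-2.54337362e-01  2.81761785e-01  1.45856734e+00 -1.13406654e-03
  1.40366791e+00  1.33305348e+00]
```

View pics/s1.png

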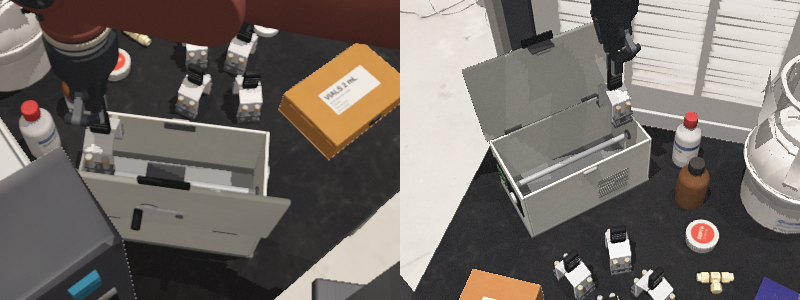

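The saddle is upright over the far end of the bar, clear of the lid. I'll lower it, release and rise.

Call:
play_rows:
  series:
    - [[0,0.2,1.9],[0,0,0],0]
    - [[0,0,1.9],[0,0,0],0]
    - [[0,0,1.9],[0,0,0],0]
    - [[0,0,1.9],[0,0,0],0]
    - [[0,0,1.9],[0,0,0],0]
    - [[0,0,1.9],[0,0,0],0]
    - [[0,0,1.9],[0,0,0],0]
    - [[0,0,0.4],[0,0,0],0]
    - [[0,0,0.4],[0,0,0],0]
    - [[0,0,0],[0,0,0],0]

```text
t: 9.52
tcp_pos: [0.6612, -0.1054, 0.1056]
eef_rot: [1.0, -0.011, -0.0, -0.0]
ft_force: [0.0, -0.4, -3.3]
opening: 0.0091
finger_force: 58.9
```

Call:
play_rows:
  series:
    - [[0,0,0],[0,0,0],2]
    - [[0,0,0],[0,0,0],4]
    - [[0,0,0],[0,0,0],5]
    - [[0,0,0],[0,0,0],5]
    - [[0,0,-1.5],[0,0,0],5]
    - [[0,0,-2.2],[0,0,0],5]
    - [[0,0,-2.5],[0,0,0],5]
    - [[0,0,-2.5],[0,0,0],5]
    - [[0,0,-2.5],[0,0,0],5]
    - [[0,0,-2.5],[0,0,0],5]

```text
t: 10.35
tcp_pos: [0.6619, -0.1042, 0.2462]
eef_rot: [1.0, -0.01, 0.001, 0.0]
ft_force: [0.7, -0.2, 0.0]
opening: 0.0498
finger_force: 0.0
```

```bash
cat > chk.py <<'E'
from h import *
import sys
b=viewer.capture("side").astype(float);a=cv2.imread("pics/side_ref.png").astype(float)
v=np.load("fit.npy")
for i,n in enumerate("ABCDE"):
    u,w=pix("side",[v[3+3*i],v[4+3*i],.06])[0].astype(int)
    print(n,np.abs(a-b)[w-25:w+25,u-25:u+25].mean().round(1),end=" ")
cv2.imwrite("pics/side_now.png",b)
P=viewer.camera_params("wrist");im=viewer.capture("wrist");cv2.imwrite("pics/wnow.png",im)
s=telemetry.state();print(s["t"],s["tcp_pos"].round(4),np.degrees(2*np.arctan2(*s["eef_rot"][1::-1])).round(2))
E
python3 chk.py; python3 -c "
import cv2,numpy as np
a=cv2.imread('pics/side_now.png')[60:360,160:400];w=cv2.imread('pics/wnow.png')
cv2.imwrite('pics/m1.png',np.hstack([cv2.resize(a,(384,480)),cv2.resize(w,(400,480))]))"
```

```text
A 46.1 B 7.3 C 3.0 D 2.5 E 2.5 10.45 [ 0.6655 -0.1051  0.2519] -1.17[ WARN:0@1.521] global loadsave.cpp:1063 imwrite_ Unsupported depth image for selected encoder is fallbacked to CV_8U.
```

View pics/m1.png

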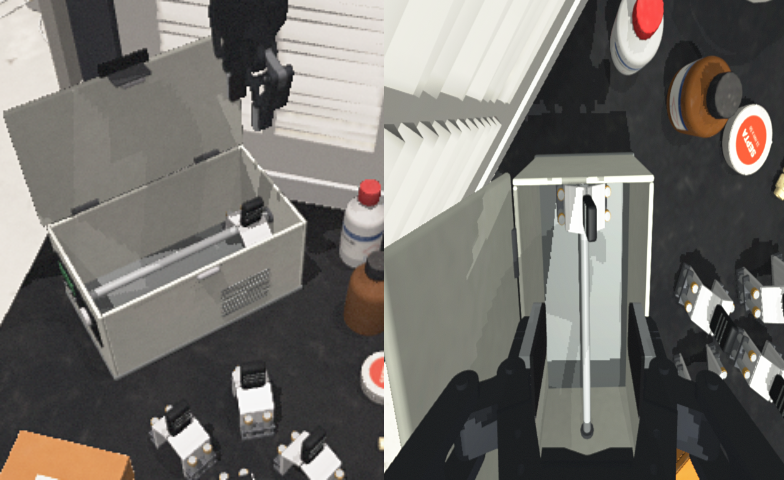

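Saddle A hangs astride the bar at the far end and the rest are unmoved. Before fetching B I'll check that the readings are stable.

Run:
```python
from h import *
s=telemetry.state();print(s["t"],s["tcp_pos"],s["eef_rot"],s["qvel"].round(3))
print(rel(np.array([.5468,-.302,.15])-s["tcp_pos"]))
```

```text
10.45 [ 0.66545385 -0.1051305   0.25192048] [ 0.99992457 -0.01021616  0.00660287  0.00169613] [ 0.001  0.035  0.063  0.    -0.036  0.   ]
[-11.6   19.89  10.1 ]
```

Call:
play_rows:
  series:
    - [[-1.83,3.33,0],[0,0,0],5]
    - [[-1.83,3.33,0],[0,0,0],5]
    - [[-1.83,3.33,0],[0,0,0],5]
    - [[-1.83,3.33,0],[0,0,0],5]
    - [[-1.83,3.33,0],[0,0,0],5]
    - [[-1.83,3.33,1.0],[0,0,0],5]
    - [[0,0,3],[0,0,6.25],5]
    - [[0,0,3],[0,0,6.25],5]
    - [[0,0,2.2],[0,0,6.25],5]
    - [[0,0,0],[0,0,0],5]

```text
t: 11.28
tcp_pos: [0.5433, -0.2993, 0.1446]
eef_rot: [0.985, -0.174, -0.005, -0.003]
ft_force: [-0.9, -0.6, -1.5]
opening: 0.0499
finger_force: 0.0
```

Call:
play_rows:
  series:
    - [[0,0,0],[0,0,0],5]
    - [[0,0,0],[0,0,0],5]
    - [[0,0,0],[0,0,0],5]
    - [[0,0,0],[0,0,0],5]
    - [[0,0,0],[0,0,0],5]
    - [[0,0,0],[0,0,0],5]
    - [[0,0,0],[0,0,0],5]
    - [[0,0,0],[0,0,0],5]
    - [[0,0,0],[0,0,0],5]
    - [[0,0,0],[0,0,0],5]

```text
t: 12.12
tcp_pos: [0.5476, -0.3017, 0.1509]
eef_rot: [0.985, -0.173, -0.0, -0.0]
ft_force: [-0.1, -0.9, 0.4]
opening: 0.0502
finger_force: 0.0
```

```bash
cat > go.py <<'E'
from h import *
import sys
i="ABCDE".index(sys.argv[1]);v=np.load("fit.npy");q=v[3+3*i:6+3*i]
s=telemetry.state();e=s["eef_rot"]
print(rel(np.array([*q[:2],.082])-s["tcp_pos"]),"turn",(np.degrees(2*np.arctan2(e[1],e[0])-q[2])).round(1))
E
python3 go.py B; python3 chk.py 2>&1 | grep A
```

```text
[-0.06  0.05  6.89] turn -0.0
[ WARN:0@0.727] global loadsave.cpp:1063 imwrite_ Unsupported depth image for selected encoder is fallbacked to CV_8U.
A 52.1 B 9.5 C 5.4 D 2.5 E 2.5 12.2167 [ 0.5476 -0.3017  0.1508] -19.94
```

Call:
play_rows:
  series:
    - [[0,0,2],[0,0,0],5]
    - [[0,0,2],[0,0,0],5]
    - [[0,0,2],[0,0,0],5]
    - [[0,0,0.9],[0,0,0],5]
    - [[0,0,0],[0,0,0],5]
    - [[0,0,0],[0,0,0],0]
    - [[0,0,0],[0,0,0],0]
    - [[0,0,0],[0,0,0],0]
    - [[0,0,0],[0,0,0],0]
    - [[0,0,0],[0,0,0],0]

```text
t: 13.05
tcp_pos: [0.549, -0.3022, 0.0839]
eef_rot: [0.985, -0.173, 0.002, 0.0]
ft_force: [1.0, 0.7, 4.5]
opening: 0.008
finger_force: 58.7
```

Call:
play_rows:
  series:
    - [[0,0,0],[0,0,0],0]
    - [[0,0,0],[0,0,0],0]
    - [[0,0,-2.1],[0,0,0],0]
    - [[0,0,-2.1],[0,0,0],0]
    - [[0,0,-2.1],[0,0,0],0]
    - [[0,0,-2.1],[0,0,0],0]
    - [[0,0,-2.1],[0,0,0],0]
    - [[0,0,-2.1],[0,0,0],0]
    - [[0,0,-2.1],[0,0,0],0]
    - [[0,0,-2.1],[0,0,0],0]

```text
t: 13.88
tcp_pos: [0.5467, -0.3016, 0.2497]
eef_rot: [0.985, -0.173, -0.001, -0.0]
ft_force: [0.9, 0.4, -2.2]
opening: 0.0084
finger_force: 58.6
```

Call:
play_rows:
  series:
    - [[0,0,0],[0,0,-6.2],0]
    - [[0,0,0],[0,0,-6.3],0]
    - [[0,0,0],[0,0,-6.3],0]
    - [[0.99,-3.37,0],[0,0,0],0]
    - [[0.99,-3.37,0],[0,0,0],0]
    - [[0.99,-3.37,0],[0,0,0],0]
    - [[0.99,-3.37,0],[0,0,0],0]
    - [[0.99,-3.37,0],[0,0,0],0]
    - [[0.99,-3.37,0],[0,0,0],0]
    - [[0,0,0],[0,0,0],0]

```text
t: 14.72
tcp_pos: [0.6118, -0.094, 0.2487]
eef_rot: [1.0, -0.007, -0.0, -0.003]
ft_force: [0.5, 0.8, -2.2]
opening: 0.0082
finger_force: 58.7
```

Call:
play_rows:
  series:
    - [[0,0,0],[0,0,0],0]
    - [[0,0,0],[0,0,0],0]
    - [[0,0,0],[0,0,0],0]
    - [[0,0,0],[0,0,0],0]
    - [[0,0,0],[0,0,0],0]
    - [[0,0,0],[0,0,0],0]
    - [[0,0,0],[0,0,0],0]
    - [[0,0,0],[0,0,0],0]
    - [[0,0,0],[0,0,0],0]
    - [[0,0,0],[0,0,0],0]

```text
t: 15.55
tcp_pos: [0.6111, -0.1009, 0.2501]
eef_rot: [1.0, -0.01, 0.0, -0.0]
ft_force: [-0.3, -0.6, -1.8]
opening: 0.0083
finger_force: 59.0
```

Call:
play_rows:
  series:
    - [[0,0,1.9],[0,0,0],0]
    - [[0,0,1.9],[0,0,0],0]
    - [[0,0,1.9],[0,0,0],0]
    - [[0,0,1.9],[0,0,0],0]
    - [[0,0,1.9],[0,0,0],0]
    - [[0,0,1.9],[0,0,0],0]
    - [[0,0,1.9],[0,0,0],0]
    - [[0,0,0.5],[0,0,0],0]
    - [[0,0,0.5],[0,0,0],0]
    - [[0,0,0],[0,0,0],0]

```text
t: 16.38
tcp_pos: [0.6111, -0.1008, 0.1069]
eef_rot: [1.0, -0.01, -0.0, 0.0]
ft_force: [-1.0, 0.8, -2.0]
opening: 0.008
finger_force: 59.1
```

Call:
play_rows:
  series:
    - [[0,0,0],[0,0,0],0]
    - [[0,0,0],[0,0,0],2]
    - [[0,0,0],[0,0,0],4]
    - [[0,0,0],[0,0,0],5]
    - [[0,0,-1.5],[0,0,0],5]
    - [[0,0,-2.3],[0,0,0],5]
    - [[0,0,-2.5],[0,0,0],5]
    - [[0,0,-2.5],[0,0,0],5]
    - [[0,0,-2.5],[0,0,0],5]
    - [[0,0,-2.5],[0,0,0],5]

```text
t: 17.22
tcp_pos: [0.6113, -0.1008, 0.2472]
eef_rot: [1.0, -0.01, 0.001, 0.0]
ft_force: [0.5, -0.7, -0.7]
opening: 0.0501
finger_force: 0.0
```

Call:
play_rows:
  series:
    - [[-0.59,3.84,0],[0,0,0],5]
    - [[-0.59,3.84,0],[0,0,0],5]
    - [[-0.59,3.84,0],[0,0,0],5]
    - [[-0.59,3.84,0],[0,0,0],5]
    - [[-0.59,3.84,0],[0,0,0],5]
    - [[-0.59,3.84,0],[0,0,0],5]
    - [[-0.59,3.84,0],[0,0,0],5]
    - [[-0.59,3.84,0],[0,0,0],5]
    - [[0,0,2],[0,0,-5.5],5]
    - [[0,0,2.5],[0,0,-5.5],5]

```text
t: 18.05
tcp_pos: [0.5589, -0.412, 0.2041]
eef_rot: [0.996, 0.086, 0.003, 0.003]
ft_force: [0.3, 0.5, -0.8]
opening: 0.0502
finger_force: 0.0
```

Call:
play_rows:
  series:
    - [[0,0,2.5],[0,0,-5.5],5]
    - [[0,0,2],[0,0,0],5]
    - [[0,0,0],[0,0,0],5]
    - [[0,0,0],[0,0,0],5]
    - [[0,0,0],[0,0,0],5]
    - [[0,0,0],[0,0,0],5]
    - [[0,0,0],[0,0,0],5]
    - [[0,0,0],[0,0,0],5]
    - [[0,0,0],[0,0,0],5]
    - [[0,0,0],[0,0,0],5]

```text
t: 18.88
tcp_pos: [0.558, -0.4071, 0.1557]
eef_rot: [0.991, 0.134, 0.0, 0.0]
ft_force: [-0.4, 0.1, -0.2]
opening: 0.0501
finger_force: 0.0
```

```bash
sed -i 's/imwrite("pics\/side_now.png",b)/imwrite("pics\/side_now.png",b.astype("uint8"))/' chk.py; python3 go.py D; python3 chk.py 2>&1 | grep A;python3 -c "
import cv2,numpy as np
a=cv2.imread('pics/side_now.png')[100:420,160:400];w=cv2.imread('pics/wnow.png')
cv2.imwrite('pics/m2.png',np.hstack([cv2.resize(a,(360,480)),cv2.resize(w,(440,480))]))"
```

```text
[-0.02 -0.03  7.37] turn -0.0
A 54.0 B 49.7 C 4.0 D 7.8 E 5.9 18.9833 [ 0.5578 -0.407   0.1552] 15.36
```

View pics/m2.png

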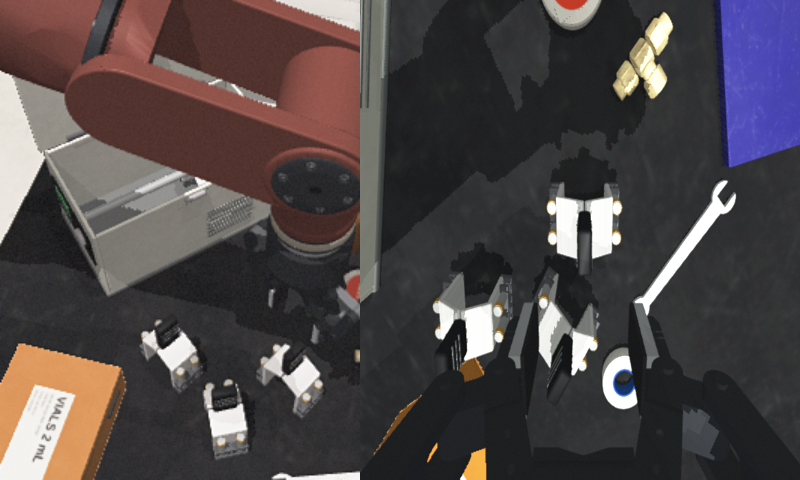

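Fin D is centred between the fingers, and C and E are in place. I'll take D to the slot at x=0.56.

Call:
play_rows:
  series:
    - [[0,0,2],[0,0,0],5]
    - [[0,0,2],[0,0,0],5]
    - [[0,0,2],[0,0,0],5]
    - [[0,0,1.3],[0,0,0],5]
    - [[0,0,0],[0,0,0],5]
    - [[0,0,0],[0,0,0],0]
    - [[0,0,0],[0,0,0],0]
    - [[0,0,0],[0,0,0],0]
    - [[0,0,0],[0,0,0],0]
    - [[0,0,0],[0,0,0],0]

```text
t: 19.82
tcp_pos: [0.5589, -0.4078, 0.0843]
eef_rot: [0.991, 0.134, 0.001, 0.001]
ft_force: [-1.6, 1.0, 3.3]
opening: 0.008
finger_force: 58.7
```

Call:
play_rows:
  series:
    - [[0,0,0],[0,0,0],0]
    - [[0,0,0],[0,0,0],0]
    - [[0,0,-2.1],[0,0,0],0]
    - [[0,0,-2.1],[0,0,0],0]
    - [[0,0,-2.1],[0,0,0],0]
    - [[0,0,-2.1],[0,0,0],0]
    - [[0,0,-2.1],[0,0,0],0]
    - [[0,0,-2.1],[0,0,0],0]
    - [[0,0,-2.1],[0,0,0],0]
    - [[0,0,-2.1],[0,0,0],0]

```text
t: 20.65
tcp_pos: [0.5571, -0.4066, 0.2496]
eef_rot: [0.991, 0.134, -0.001, -0.001]
ft_force: [1.4, -1.0, -1.5]
opening: 0.0079
finger_force: 58.7
```

Call:
play_rows:
  series:
    - [[0,0,0],[0,0,5.5],0]
    - [[0,0,0],[0,0,5.5],0]
    - [[0,0,0],[0,0,5.5],0]
    - [[-0.05,-3.84,0],[0,0,0],0]
    - [[-0.05,-3.84,0],[0,0,0],0]
    - [[-0.05,-3.84,0],[0,0,0],0]
    - [[-0.05,-3.84,0],[0,0,0],0]
    - [[-0.05,-3.84,0],[0,0,0],0]
    - [[-0.05,-3.84,0],[0,0,0],0]
    - [[-0.05,-3.84,0],[0,0,0],0]

```text
t: 21.48
tcp_pos: [0.5586, -0.1363, 0.2489]
eef_rot: [1.0, -0.01, -0.001, -0.0]
ft_force: [0.9, 0.7, -1.6]
opening: 0.0078
finger_force: 59.3
```

Call:
play_rows:
  series:
    - [[-0.05,-3.84,0],[0,0,0],0]
    - [[0,0,0],[0,0,0],0]
    - [[0,0,0],[0,0,0],0]
    - [[0,0,0],[0,0,0],0]
    - [[0,0,0],[0,0,0],0]
    - [[0,0,0],[0,0,0],0]
    - [[0,0,0],[0,0,0],0]
    - [[0,0,0],[0,0,0],0]
    - [[0,0,0],[0,0,0],0]
    - [[0,0,0],[0,0,0],0]

```text
t: 22.32
tcp_pos: [0.5599, -0.1002, 0.25]
eef_rot: [1.0, -0.01, -0.0, -0.0]
ft_force: [-0.3, 0.6, -2.7]
opening: 0.0076
finger_force: 59.5
```

Call:
play_rows:
  series:
    - [[0,0,1.9],[0,0,0],0]
    - [[0,0,1.9],[0,0,0],0]
    - [[0,0,1.9],[0,0,0],0]
    - [[0,0,1.9],[0,0,0],0]
    - [[0,0,1.9],[0,0,0],0]
    - [[0,0,1.9],[0,0,0],0]
    - [[0,0,1.9],[0,0,0],0]
    - [[0,0,0.5],[0,0,0],0]
    - [[0,0,0.5],[0,0,0],0]
    - [[0,0,0],[0,0,0],0]

```text
t: 23.15
tcp_pos: [0.56, -0.1, 0.107]
eef_rot: [1.0, -0.01, -0.0, 0.0]
ft_force: [-1.5, 0.7, -1.1]
opening: 0.0079
finger_force: 59.6
```

Call:
play_rows:
  series:
    - [[0,0,0],[0,0,0],0]
    - [[0,0,0],[0,0,0],2]
    - [[0,0,0],[0,0,0],4]
    - [[0,0,0],[0,0,0],5]
    - [[0,0,-1.5],[0,0,0],5]
    - [[0,0,-2.3],[0,0,0],5]
    - [[0,0,-2.5],[0,0,0],5]
    - [[0,0,-2.5],[0,0,0],5]
    - [[0,0,-2.5],[0,0,0],5]
    - [[0,0,-2.5],[0,0,0],5]

```text
t: 23.98
tcp_pos: [0.5601, -0.0998, 0.2472]
eef_rot: [1.0, -0.01, 0.001, 0.0]
ft_force: [0.4, 0.7, -0.1]
opening: 0.0499
finger_force: 0.0
```

```bash
python3 chk.py
```

```text
A 49.1 B 44.6 C 3.0 D 52.9 E 2.7 24.0833 [ 0.5637 -0.1009  0.2521] -1.13
```

Call:
play_rows:
  series:
    - [[-1.76,3.47,0],[0,0,0],5]
    - [[-1.76,3.47,0],[0,0,0],5]
    - [[-1.76,3.47,0],[0,0,0],5]
    - [[-1.76,3.47,0],[0,0,0],5]
    - [[-1.76,3.47,0],[0,0,0],5]
    - [[-1.76,3.47,0],[0,0,0],5]
    - [[0,0,2],[0,0,-4.5],5]
    - [[0,0,3],[0,0,-4.5],5]
    - [[0,0,2.5],[0,0,-4.5],5]
    - [[0,0,1.5],[0,0,0],5]

```text
t: 24.92
tcp_pos: [0.4481, -0.3048, 0.1514]
eef_rot: [0.994, 0.108, -0.002, -0.002]
ft_force: [-0.2, 0.3, -0.9]
opening: 0.0497
finger_force: 0.0
```

Call:
play_rows:
  series:
    - [[0,0,0],[0,0,0],5]
    - [[0,0,0],[0,0,0],5]
    - [[0,0,0],[0,0,0],5]
    - [[0,0,0],[0,0,0],5]
    - [[0,0,0],[0,0,0],5]
    - [[0,0,0],[0,0,0],5]
    - [[0,0,0],[0,0,0],5]
    - [[0,0,0],[0,0,0],5]
    - [[0,0,0],[0,0,0],5]
    - [[0,0,0],[0,0,0],5]

```text
t: 25.75
tcp_pos: [0.4502, -0.3058, 0.1551]
eef_rot: [0.994, 0.108, 0.0, 0.0]
ft_force: [-0.2, -0.2, 0.4]
opening: 0.0501
finger_force: 0.0
```

```bash
python3 go.py C; python3 chk.py
```

```text
[0.02 0.03 7.31] turn -0.1
A 51.1 B 51.4 C 6.0 D 53.3 E 2.7 25.85 [ 0.4501 -0.3058  0.155 ] 12.36
```

Call:
play_rows:
  series:
    - [[0,0,2],[0,0,0],5]
    - [[0,0,2],[0,0,0],5]
    - [[0,0,2],[0,0,0],5]
    - [[0,0,1.3],[0,0,0],5]
    - [[0,0,0],[0,0,0],5]
    - [[0,0,0],[0,0,0],0]
    - [[0,0,0],[0,0,0],0]
    - [[0,0,0],[0,0,0],0]
    - [[0,0,0],[0,0,0],0]
    - [[0,0,0],[0,0,0],0]

```text
t: 26.68
tcp_pos: [0.4511, -0.3063, 0.0836]
eef_rot: [0.994, 0.108, 0.001, 0.001]
ft_force: [0.2, 1.3, 4.5]
opening: 0.0085
finger_force: 58.8
```

Call:
play_rows:
  series:
    - [[0,0,0],[0,0,0],0]
    - [[0,0,0],[0,0,0],0]
    - [[0,0,-2.1],[0,0,0],0]
    - [[0,0,-2.1],[0,0,0],0]
    - [[0,0,-2.1],[0,0,0],0]
    - [[0,0,-2.1],[0,0,0],0]
    - [[0,0,-2.1],[0,0,0],0]
    - [[0,0,-2.1],[0,0,0],0]
    - [[0,0,-2.1],[0,0,0],0]
    - [[0,0,-2.1],[0,0,0],0]

```text
t: 27.52
tcp_pos: [0.4496, -0.3056, 0.2501]
eef_rot: [0.994, 0.108, -0.001, -0.0]
ft_force: [0.8, 0.5, -1.6]
opening: 0.0087
finger_force: 58.6
```

Call:
play_rows:
  series:
    - [[0,0,0],[0,0,4.5],0]
    - [[0,0,0],[0,0,4.5],0]
    - [[0,0,0],[0,0,4.5],0]
    - [[0.93,-3.47,0],[0,0,0],0]
    - [[0.93,-3.47,0],[0,0,0],0]
    - [[0.93,-3.47,0],[0,0,0],0]
    - [[0.93,-3.47,0],[0,0,0],0]
    - [[0.93,-3.47,0],[0,0,0],0]
    - [[0.93,-3.47,0],[0,0,0],0]
    - [[0,0,0],[0,0,0],0]

```text
t: 28.35
tcp_pos: [0.5108, -0.0924, 0.2492]
eef_rot: [1.0, -0.007, 0.0, -0.003]
ft_force: [0.3, 0.8, -1.9]
opening: 0.0087
finger_force: 58.6
```

Call:
play_rows:
  series:
    - [[0,0,0],[0,0,0],0]
    - [[0,0,0],[0,0,0],0]
    - [[0,0,0],[0,0,0],0]
    - [[0,0,0],[0,0,0],0]
    - [[0,0,0],[0,0,0],0]
    - [[0,0,0],[0,0,0],0]
    - [[0,0,0],[0,0,0],0]
    - [[0,0,0],[0,0,0],0]
    - [[0,0,0],[0,0,0],0]
    - [[0,0,0],[0,0,0],0]

```text
t: 29.18
tcp_pos: [0.5101, -0.0989, 0.25]
eef_rot: [1.0, -0.01, 0.0, 0.0]
ft_force: [-0.5, -0.1, -1.8]
opening: 0.0086
finger_force: 59.0
```

Call:
play_rows:
  series:
    - [[0,0,1.9],[0,0,0],0]
    - [[0,0,1.9],[0,0,0],0]
    - [[0,0,1.9],[0,0,0],0]
    - [[0,0,1.9],[0,0,0],0]
    - [[0,0,1.9],[0,0,0],0]
    - [[0,0,1.9],[0,0,0],0]
    - [[0,0,1.9],[0,0,0],0]
    - [[0,0,0.5],[0,0,0],0]
    - [[0,0,0.5],[0,0,0],0]
    - [[0,0,0],[0,0,0],0]

```text
t: 30.02
tcp_pos: [0.5102, -0.0989, 0.107]
eef_rot: [1.0, -0.01, -0.0, 0.0]
ft_force: [0.9, 1.1, -1.8]
opening: 0.0086
finger_force: 59.0
```

Call:
play_rows:
  series:
    - [[0,0,0],[0,0,0],0]
    - [[0,0,0],[0,0,0],2]
    - [[0,0,0],[0,0,0],4]
    - [[0,0,0],[0,0,0],5]
    - [[0,0,-1.5],[0,0,0],5]
    - [[0,0,-2.3],[0,0,0],5]
    - [[0,0,-2.5],[0,0,0],5]
    - [[0,0,-2.5],[0,0,0],5]
    - [[0,0,-2.5],[0,0,0],5]
    - [[0,0,-2.5],[0,0,0],5]

```text
t: 30.85
tcp_pos: [0.5103, -0.0988, 0.2471]
eef_rot: [1.0, -0.01, 0.001, 0.0]
ft_force: [-0.3, -0.6, -0.4]
opening: 0.0502
finger_force: 0.0
```

Call:
play_rows:
  series:
    - [[-0.46,3.87,0],[0,0,0],5]
    - [[-0.46,3.87,0],[0,0,0],5]
    - [[-0.46,3.87,0],[0,0,0],5]
    - [[-0.46,3.87,0],[0,0,0],5]
    - [[-0.46,3.87,0],[0,0,0],5]
    - [[-0.46,3.87,0],[0,0,0],5]
    - [[-0.46,3.87,0],[0,0,0],5]
    - [[-0.46,3.87,0],[0,0,0],5]
    - [[0,0,2],[0,0,5.7],5]
    - [[0,0,2.5],[0,0,5.7],5]

```text
t: 31.68
tcp_pos: [0.4683, -0.4124, 0.2035]
eef_rot: [0.994, -0.113, 0.003, 0.003]
ft_force: [0.1, 0.1, -0.8]
opening: 0.0498
finger_force: 0.0
```

Call:
play_rows:
  series:
    - [[0,0,2.5],[0,0,5.7],5]
    - [[0,0,2],[0,0,0],5]
    - [[0,0,0],[0,0,0],5]
    - [[0,0,0],[0,0,0],5]
    - [[0,0,0],[0,0,0],5]
    - [[0,0,0],[0,0,0],5]
    - [[0,0,0],[0,0,0],5]
    - [[0,0,0],[0,0,0],5]
    - [[0,0,0],[0,0,0],5]
    - [[0,0,0],[0,0,0],5]

```text
t: 32.52
tcp_pos: [0.4674, -0.4078, 0.1557]
eef_rot: [0.987, -0.158, 0.0, 0.0]
ft_force: [-0.4, -0.3, -0.4]
opening: 0.0501
finger_force: 0.0
```

```bash
python3 go.py E; python3 chk.py
```

```text
[0.01 0.05 7.37] turn -0.0
A 53.2 B 51.9 C 48.9 D 63.3 E 11.8 32.6167 [ 0.4672 -0.4076  0.1552] -18.23
```

```bash
python3 -c "
import cv2,numpy as np
a=cv2.imread('pics/side_now.png')[100:420,160:400];w=cv2.imread('pics/wnow.png')
cv2.imwrite('pics/m3.png',np.hstack([cv2.resize(a,(360,480)),cv2.resize(w,(440,480))]))"
```

```text
(no output)
```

View pics/m3.png

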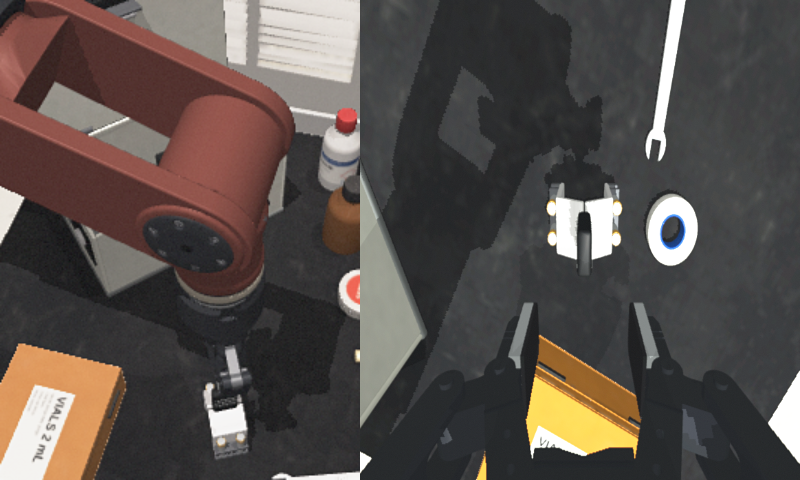

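Fin E is centred between the fingers at x≈585, the same as for D. I'll take it to the slot at x=0.46.

Call:
play_rows:
  series:
    - [[0,0,2],[0,0,0],5]
    - [[0,0,2],[0,0,0],5]
    - [[0,0,2],[0,0,0],5]
    - [[0,0,1.3],[0,0,0],5]
    - [[0,0,0],[0,0,0],5]
    - [[0,0,0],[0,0,0],0]
    - [[0,0,0],[0,0,0],0]
    - [[0,0,0],[0,0,0],0]
    - [[0,0,0],[0,0,0],0]
    - [[0,0,0],[0,0,0],0]

```text
t: 33.45
tcp_pos: [0.4682, -0.4088, 0.0841]
eef_rot: [0.987, -0.158, 0.001, 0.001]
ft_force: [-0.2, 0.4, 4.3]
opening: 0.0085
finger_force: 58.7
```

Call:
play_rows:
  series:
    - [[0,0,0],[0,0,0],0]
    - [[0,0,0],[0,0,0],0]
    - [[0,0,-2.1],[0,0,0],0]
    - [[0,0,-2.1],[0,0,0],0]
    - [[0,0,-2.1],[0,0,0],0]
    - [[0,0,-2.1],[0,0,0],0]
    - [[0,0,-2.1],[0,0,0],0]
    - [[0,0,-2.1],[0,0,0],0]
    - [[0,0,-2.1],[0,0,0],0]
    - [[0,0,-2.1],[0,0,0],0]

```text
t: 34.28
tcp_pos: [0.4665, -0.4068, 0.2497]
eef_rot: [0.987, -0.158, -0.001, -0.001]
ft_force: [-0.1, -0.3, -2.2]
opening: 0.0081
finger_force: 58.7
```

Call:
play_rows:
  series:
    - [[0,0,0],[0,0,-5.7],0]
    - [[0,0,0],[0,0,-5.7],0]
    - [[0,0,0],[0,0,-5.7],0]
    - [[-0.16,-3.87,0],[0,0,0],0]
    - [[-0.16,-3.87,0],[0,0,0],0]
    - [[-0.16,-3.87,0],[0,0,0],0]
    - [[-0.16,-3.87,0],[0,0,0],0]
    - [[-0.16,-3.87,0],[0,0,0],0]
    - [[-0.16,-3.87,0],[0,0,0],0]
    - [[-0.16,-3.87,0],[0,0,0],0]

```text
t: 35.12
tcp_pos: [0.4601, -0.1344, 0.2489]
eef_rot: [1.0, -0.01, -0.001, -0.001]
ft_force: [1.4, -0.3, -1.8]
opening: 0.0079
finger_force: 59.1
```

Call:
play_rows:
  series:
    - [[-0.16,-3.87,0],[0,0,0],0]
    - [[0,0,0],[0,0,0],0]
    - [[0,0,0],[0,0,0],0]
    - [[0,0,0],[0,0,0],0]
    - [[0,0,0],[0,0,0],0]
    - [[0,0,0],[0,0,0],0]
    - [[0,0,0],[0,0,0],0]
    - [[0,0,0],[0,0,0],0]
    - [[0,0,0],[0,0,0],0]
    - [[0,0,0],[0,0,0],0]

```text
t: 35.95
tcp_pos: [0.4605, -0.0982, 0.2499]
eef_rot: [1.0, -0.01, -0.0, -0.0]
ft_force: [0.3, -0.3, -1.7]
opening: 0.0079
finger_force: 59.3
```

Call:
play_rows:
  series:
    - [[0,0,1.9],[0,0,0],0]
    - [[0,0,1.9],[0,0,0],0]
    - [[0,0,1.9],[0,0,0],0]
    - [[0,0,1.9],[0,0,0],0]
    - [[0,0,1.9],[0,0,0],0]
    - [[0,0,1.9],[0,0,0],0]
    - [[0,0,1.9],[0,0,0],0]
    - [[0,0,0.5],[0,0,0],0]
    - [[0,0,0.5],[0,0,0],0]
    - [[0,0,0],[0,0,0],0]

```text
t: 36.78
tcp_pos: [0.4608, -0.0981, 0.1071]
eef_rot: [1.0, -0.01, 0.0, 0.0]
ft_force: [0.8, -0.1, -1.4]
opening: 0.0083
finger_force: 59.4
```

Call:
play_rows:
  series:
    - [[0,0,0],[0,0,0],0]
    - [[0,0,0],[0,0,0],2]
    - [[0,0,0],[0,0,0],4]
    - [[0,0,0],[0,0,0],5]
    - [[0,0,-1.5],[0,0,0],5]
    - [[0,0,-2.3],[0,0,0],5]
    - [[0,0,-2.5],[0,0,0],5]
    - [[0,0,-2.5],[0,0,0],5]
    - [[0,0,-3],[0,0,0],5]
    - [[0,0,-4],[0,0,0],5]

```text
t: 37.62
tcp_pos: [0.459, -0.0972, 0.2646]
eef_rot: [1.0, -0.01, -0.002, -0.001]
ft_force: [0.9, -0.8, -0.0]
opening: 0.0499
finger_force: 0.0
```

Call:
play_rows:
  series:
    - [[0,0,-4],[0,0,0],5]
    - [[0,0,-4],[0,0,0],5]
    - [[0,0,-4],[0,0,0],5]
    - [[0,0,0],[0,0,0],5]
    - [[0,0,0],[0,0,0],5]
    - [[0,0,0],[0,0,0],5]
    - [[0,0,0],[0,0,0],5]
    - [[0,0,0],[0,0,0],5]
    - [[0,0,0],[0,0,0],5]
    - [[0,0,0],[0,0,0],5]

```text
t: 38.45
tcp_pos: [0.46, -0.0976, 0.3836]
eef_rot: [1.0, -0.01, -0.001, -0.0]
ft_force: [-0.8, 0.8, 0.1]
opening: 0.05
finger_force: 0.0
```

Run:
```python
from h import *
import pickle
s=telemetry.state();print(s["t"],s["tcp_pos"],s["qpos"])
P=viewer.camera_params("wrist");pickle.dump(P,open("w4.pkl","wb"));w=viewer.capture("wrist");cv2.imwrite("pics/w4.png",w)
a=viewer.capture("scene");cv2.imwrite("pics/sc4.png",a);b=viewer.capture("side");cv2.imwrite("pics/sd4.png",b)
cv2.imwrite("pics/m4.png",np.vstack([np.hstack([a[230:430,200:460],b[70:270,150:410]]).repeat(1,0),cv2.resize(w,(520,390))]))
```

```text
38.45 [ 0.46002624 -0.09760714  0.38360448] [-3.58476817e-01 -2.09833656e-01  1.71470587e+00 -9.27931240e-06
  1.63924024e+00  1.23217424e+00]
```

View pics/m4.png

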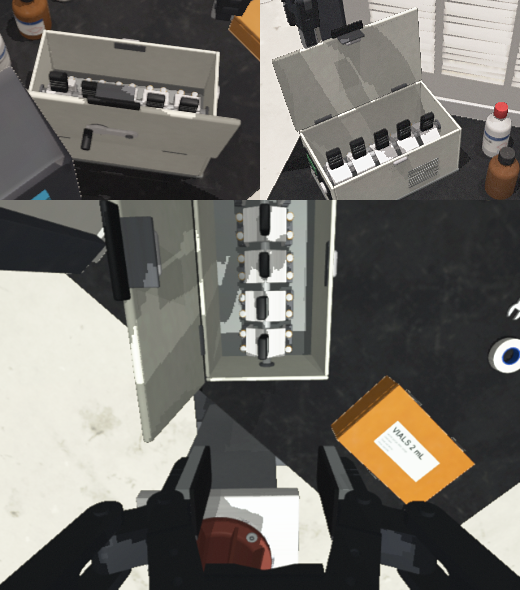

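All five saddles hang upright on the bar. Next is the lid, so I'll estimate its angle and plan the push from behind.

```bash
python3 - <<'E'
from h import *
h=np.array([.56,-.0225,.142]);yaw=np.radians(-1.1)
def lid(x,r,n,t):
    y=-r*np.cos(t)+n*np.sin(t);z=r*np.sin(t)+n*np.cos(t)
    return h+[x*np.cos(yaw)-y*np.sin(yaw),x*np.sin(yaw)+y*np.cos(yaw),z]
for t in(1.5,1.55,1.6,1.65,1.7,1.75,1.8):
    print(t,pix("scene",[lid(-.142,.168,.01,t),lid(.142,.168,.01,t)]).round().ravel(),pix("side",[lid(-.142,.168,.002,t),lid(.142,.168,.002,t)]).round().ravel())
E
python3 -c "
import cv2,numpy as np
a=cv2.imread('pics/sc4.png')[300:420,220:460];b=cv2.imread('pics/sd4.png')[70:190,150:390]
cv2.imwrite('pics/m5.png',np.vstack([cv2.resize(x,None,fx=2.5,fy=2.5) for x in(a,b)]))"
```

```text
1.5 [443. 334. 196. 298.] [165. 140. 314.  86.]
1.55 [443. 341. 194. 305.] [163. 137. 312.  83.]
1.6 [442. 349. 192. 311.] [162. 134. 310.  81.]
1.65 [442. 356. 190. 318.] [160. 131. 307.  78.]
1.7 [441. 364. 188. 326.] [158. 129. 305.  76.]
1.75 [441. 372. 186. 333.] [157. 126. 303.  75.]
1.8 [440. 380. 185. 340.] [156. 124. 301.  73.]
```

View pics/m5.png

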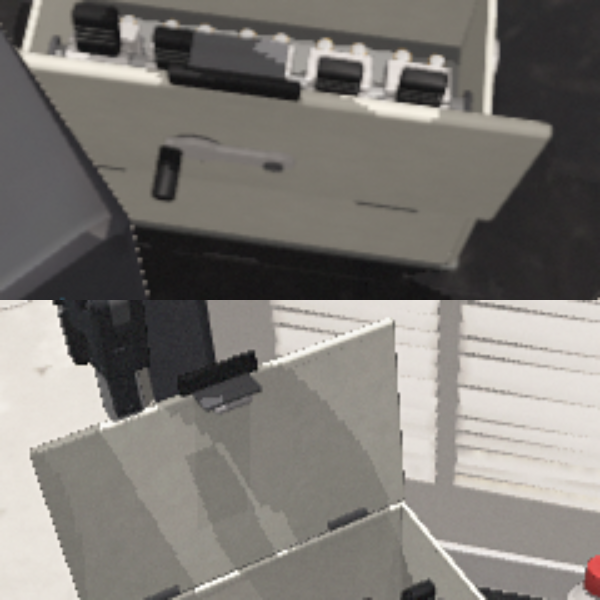

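Run:
```python
from h import *
import pickle
P=pickle.load(open("w4.pkl","rb"))
for z in(0,.1,.2,.3,.4): print(z,at("",[(125,45),(95,82)],z,P).round(3)[:,:2].tolist(),at("scene",[(205,302),(262,380)],z).round(3)[:,:2].tolist())
h=np.array([-.0225,.142])
for t in(1.63,1.4,1.2,1.0,.8,.6,.4,.2,.08,0):
    r=.14+.015*(1.63-t)/1.63;c=h+r*np.array([-np.cos(t),np.sin(t)])+.01*np.array([np.sin(t),np.cos(t)])
    print(t,(c+[.0145,0]).round(4))
```

```text
0 [[0.61, 0.144], [0.568, 0.189]] [[0.779, -0.16], [0.652, -0.035]]
0.1 [[0.597, 0.1], [0.563, 0.137]] [[0.751, -0.116], [0.638, -0.006]]
0.2 [[0.584, 0.056], [0.558, 0.084]] [[0.722, -0.072], [0.623, 0.024]]
0.3 [[0.572, 0.012], [0.553, 0.032]] [[0.693, -0.028], [0.609, 0.054]]
0.4 [[0.559, -0.033], [0.547, -0.02]] [[0.664, 0.016], [0.595, 0.084]]
1.63 [0.0103 0.2812]
1.4 [-0.0223  0.2837]
1.2 [-0.0508  0.2798]
1.0 [-0.0784  0.2701]
0.8 [-0.1037  0.2549]
0.6 [-0.1257  0.2347]
0.4 [-0.1435  0.2101]
0.2 [-0.1561  0.1822]
0.08 [-0.161   0.1643]
0 [-0.163  0.152]
```

Run:
```python
from h import *
import pickle
P4=pickle.load(open("w4.pkl","rb"));C=np.array([[.001,.951,.31,.081],[1,-.001,-.001,-.001],[-.001,.31,-.951,-.168],[0,0,0,1]])
T=np.eye(4);T[:3,:3]=R.from_quat([.99995,-.01,.0066,.0017]).as_matrix();T[:3,3]=[.6655,-.1051,.2519]
P=dict(intrinsics=P4["intrinsics"],cam_to_world=T@C)
print("wall base from wrist",at("",[(330,0),(154,190)],0,P).round(3)[:,:2].tolist())
print("side base",at("side",[(262,160),(345,178),(470,205)],0).round(3)[:,:2].tolist())
print("scene top edge z",[ (z,at("scene",[(205,302),(40,20)],z).round(3)[:,:2].tolist()) for z in(.2,.4,.5,.6)])
```

```text
wall base from wrist [[0.84, -0.113], [0.669, 0.071]]
side base [[0.651, 0.132], [0.794, -0.023], [0.993, -0.24]]
scene top edge z [(0.2, [[0.722, -0.072], [1.195, -0.624]]), (0.4, [[0.664, 0.016], [0.998, -0.373]]), (0.5, [[0.635, 0.06], [0.899, -0.248]]), (0.6, [[0.607, 0.104], [0.801, -0.122]])]
```

The lid stands at about 1.63 rad. The instrument wall runs roughly along x+y≈0.74, so pushing at x≈0.49 keeps clear of it. I'll go behind the lid with the fingers shut.

Call:
play_rows:
  series:
    - [[0.54,-2.96,0],[0,0,0],0]
    - [[0.54,-2.96,0],[0,0,0],0]
    - [[0.54,-2.96,0],[0,0,0],0]
    - [[0.54,-2.96,0],[0,0,0],0]
    - [[0.54,-2.96,0],[0,0,0],0]
    - [[0,0,0],[0,0,0],0]
    - [[0,0,0],[0,0,0],0]
    - [[0,0,0],[0,0,0],0]
    - [[0,0,0],[0,0,0],0]
    - [[0,0,0],[0,0,0],0]

```text
t: 39.43
tcp_pos: [0.4904, 0.0486, 0.385]
eef_rot: [1.0, -0.011, -0.0, 0.0]
ft_force: [0.0, 0.3, -0.4]
opening: -0.0004
finger_force: 0.0
```

Call:
play_rows:
  series:
    - [[0,0,2],[0,0,0],0]
    - [[0,0,2],[0,0,0],0]
    - [[0,0,2],[0,0,0],0]
    - [[0,0,2],[0,0,0],0]
    - [[0,0,2],[0,0,0],0]
    - [[0,0,1],[0,0,0],0]
    - [[0,0,0],[0,0,0],0]
    - [[0,0,0],[0,0,0],0]
    - [[0,0,0],[0,0,0],0]
    - [[0,0,0],[0,0,0],0]

```text
t: 40.27
tcp_pos: [0.4916, 0.0494, 0.277]
eef_rot: [1.0, -0.01, 0.002, 0.0]
ft_force: [0.0, 0.4, 0.4]
opening: 0.0003
finger_force: 0.0
```

Call:
play_rows:
  series:
    - [[0,0.9,0],[0,0,0],0]
    - [[0,0.9,0],[0,0,0],0]
    - [[0,0.9,0],[0,0,0],0]
    - [[0,0.9,0],[0,0,0],0]
    - [[0,0.9,0],[0,0,0],0]
    - [[0,0.9,0],[0,0,0],0]
    - [[0,0.9,0],[0,0,0],0]
    - [[0,0.9,0],[0,0,0],0]
    - [[0,1.4,0],[0,0,0],0]
    - [[0,1.4,0],[0,0,0],0]

```text
t: 41.1
tcp_pos: [0.4885, -0.0503, 0.2749]
eef_rot: [1.0, -0.01, 0.0, -0.001]
ft_force: [0.7, 4.0, -1.7]
opening: 0.0006
finger_force: 1.8
```

Call:
play_rows:
  series:
    - [[0,1.4,0.3],[0,0,0],0]
    - [[0,1.4,0.3],[0,0,0],0]
    - [[0,1.3,0.75],[0,0,0],0]
    - [[0,1.3,0.75],[0,0,0],0]
    - [[0,1.1,1],[0,0,0],0]
    - [[0,1.1,1],[0,0,0],0]
    - [[0,0.9,1.25],[0,0,0],0]
    - [[0,0.9,1.25],[0,0,0],0]
    - [[0,0,0],[0,0,0],0]
    - [[0,0,0],[0,0,0],0]

```text
t: 41.93
tcp_pos: [0.4848, -0.1441, 0.2064]
eef_rot: [1.0, -0.01, -0.002, -0.001]
ft_force: [0.4, -0.7, 0.4]
opening: 0.0
finger_force: 0.0
```

Run:
```python
from h import *
s=telemetry.state();print(s["t"],s["tcp_pos"],s["ft_force"])
a=viewer.capture("scene");b=viewer.capture("side")
cv2.imwrite("pics/m6.png",np.hstack([a[180:430,150:520],b[60:310,130:500]]))
```

```text
41.9333 [ 0.48480343 -0.1441076   0.20644229] [ 0.425612   -0.68453523  0.43661568]
```

View pics/m6.png

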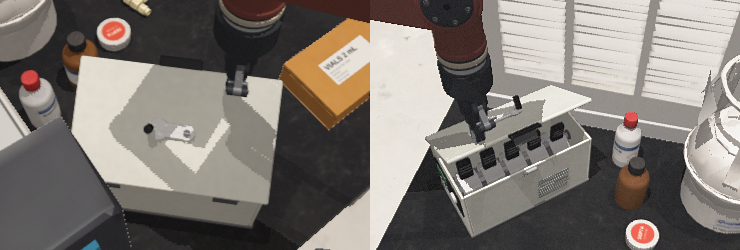

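The lid has swung to about 0.4 rad and rests ahead of the finger. I'll continue the arc and press at the free edge.

Call:
play_rows:
  series:
    - [[0,0.6,1.3],[0,0,0],0]
    - [[0,0.6,1.3],[0,0,0],0]
    - [[0,0.25,0.8],[0,0,0],0]
    - [[0,0.25,0.8],[0,0,0],0]
    - [[0,0.1,0.6],[0,0,0],0]
    - [[0,0,0.4],[0,0,0],0]
    - [[0,0,0],[0,0,0],0]
    - [[0,0,0],[0,0,0],0]
    - [[0,0,0],[0,0,0],0]
    - [[0,0,0],[0,0,0],0]

```text
t: 42.87
tcp_pos: [0.4862, -0.1621, 0.1571]
eef_rot: [1.0, -0.01, -0.0, -0.0]
ft_force: [-0.3, 0.3, -0.7]
opening: -0.0001
finger_force: 0.0
```

Call:
play_rows:
  series:
    - [[0,0,0.3],[0,0,0],0]
    - [[0,0,0],[0,0,0],0]
    - [[0,0,0.3],[0,0,0],0]
    - [[0,0,0],[0,0,0],0]
    - [[0,0,0.3],[0,0,0],0]
    - [[0,0,0],[0,0,0],0]
    - [[0,0,0.3],[0,0,0],0]
    - [[0,0,0],[0,0,0],0]
    - [[0,0,0],[0,0,0],0]
    - [[0,0,0],[0,0,0],0]

```text
t: 43.7
tcp_pos: [0.486, -0.1621, 0.1446]
eef_rot: [1.0, -0.01, -0.0, -0.0]
ft_force: [1.1, 0.1, -1.1]
opening: 0.0001
finger_force: 0.0
```

No force yet. I'll estimate the lid angle numerically by scoring edge contrast along the predicted outline.

```bash
cat > lid.py <<'E'
from h import *
h=np.array([.56,-.0225,.142]);yaw=np.radians(-1.1)
def lid(x,r,n,t):
    y=-r*np.cos(t)+n*np.sin(t);z=r*np.sin(t)+n*np.cos(t)
    return h+[x*np.cos(yaw)-y*np.sin(yaw),x*np.sin(yaw)+y*np.cos(yaw),z]
def samp(g,p):return cv2.remap(g,p[:,0].astype("f4").reshape(-1,1),p[:,1].astype("f4").reshape(-1,1),cv2.INTER_LINEAR).ravel()
def scan(name,g,ts):
    out=[]
    for t in ts:
        ins=[lid(x,.164,.01,t) for x in np.r_[-.13:-.04:40j,.04:.13:40j]];o=[lid(x,.172,.01,t) for x in np.r_[-.13:-.04:40j,.04:.13:40j]]
        ins2=[lid(-.138,r,.01,t) for r in np.linspace(.02,.16,40)];o2=[lid(-.146,r,.01,t) for r in np.linspace(.02,.16,40)]
        out.append((np.median(samp(g,pix(name,ins))-samp(g,pix(name,o))),np.median(samp(g,pix(name,ins2))-samp(g,pix(name,o2)))))
    return np.array(out)
if __name__=="__main__":
    ts=np.r_[0:.2:11j,.25:1.7:30j]
    A=[scan(n,cv2.GaussianBlur(viewer.capture(n),(3,3),0).mean(2).astype("f4"),ts) for n in("scene","side")]
    for t,a,b in zip(ts,*A): print(round(t,2),a.round(),b.round())
    s=telemetry.state();print(s["t"],s["tcp_pos"],s["ft_force"])
E
python3 lid.py
```

```text
0.0 [  7. 143.] [ 6. 67.]
0.02 [ 33. 145.] [ 5. 72.]
0.04 [ 83. 139.] [ 0. 80.]
0.06 [140. 131.] [ 9. 86.]
0.08 [153. 120.] [40. 96.]
0.1 [161. 107.] [ 98. 104.]
0.12 [149.  94.] [ 86. 114.]
0.14 [108.  89.] [ 30. 119.]
0.16 [73. 78.] [  4. 128.]
0.18 [33. 66.] [  0. 130.]
0.2 [13. 59.] [ -0. 130.]
0.25 [ 2. 46.] [  0. 115.]
0.3 [ 1. 31.] [  0. 102.]
0.35 [ 1. 17.] [-0. 95.]
0.4 [ 1. 10.] [ 0. 74.]
0.45 [1. 4.] [-1. 27.]
0.5 [1. 2.] [-0. 13.]
0.55 [1. 2.] [-0.  4.]
0.6 [1. 1.] [-0. -1.]
0.65 [1. 1.] [  0. -29.]
0.7 [2. 1.] [-0. -0.]
0.75 [23.  0.] [ 0. -4.]
0.8 [126.  -0.] [ -0. -15.]
0.85 [155.  -0.] [-0.  0.]
0.9 [48. -0.] [-0. -0.]
0.95 [2. 0.] [-0. -0.]
1.0 [-0. -0.] [0. 0.]
1.05 [ 1. -0.] [0. 0.]
1.1 [ 1. -0.] [-0.  0.]
1.15 [0. 0.] [-0.  0.]
1.2 [-0.  0.] [-0.  0.]
1.25 [0. 0.] [-0.  1.]
1.3 [-0.  1.] [-0.  0.]
1.35 [-0.  1.] [-0.  0.]
1.4 [-0.  1.] [-1.  0.]
1.45 [1. 1.] [0. 0.]
1.5 [1. 1.] [-1.  0.]
1.55 [ 0. -0.] [-0.  0.]
1.6 [ 0. -3.] [-0. -0.]
1.65 [-0. -5.] [-1.  0.]
1.7 [ 0. -5.] [-0.  0.]
43.8 [ 0.48606172 -0.16215138  0.14479406] [-0.11360724  0.34664926 -0.06010726]
```

Run:
```python
from h import *
from lid import lid
for n in("scene","side"):
    print(n,"tip then",pix(n,[.4848,-.1441,.2064]).round(),"now",pix(n,[.486,-.162,.1448]).round(),"corner .08",pix(n,[lid(-.142,.168,.01,.08),lid(.142,.168,.01,.08),lid(-.142,.168,.01,.4),lid(.142,.168,.01,.4)]).round().tolist())
a=viewer.capture("scene")[180:360,180:480];b=viewer.capture("side")[120:300,140:440];w=viewer.capture("wrist")
top=np.hstack([cv2.resize(a,(400,240)),cv2.resize(b,(400,240))]);wr=cv2.resize(w,(480,360))
z=cv2.resize(viewer.capture("side")[160:260,180:280],(320,320))
bot=np.zeros((360,800,3),"uint8");bot[:,:480]=wr;bot[:320,480:]=z
cv2.imwrite("pics/last.png",np.vstack([top,bot]))
```

```text
scene tip then [[381. 275.]] now [[377. 284.]] corner .08 [[427.0, 269.0], [243.0, 244.0], [433.0, 261.0], [236.0, 234.0]]
side tip then [[240. 209.]] now [[249. 237.]] corner .08 [[216.0, 257.0], [356.0, 194.0], [208.0, 233.0], [353.0, 170.0]]
```

View pics/last.png

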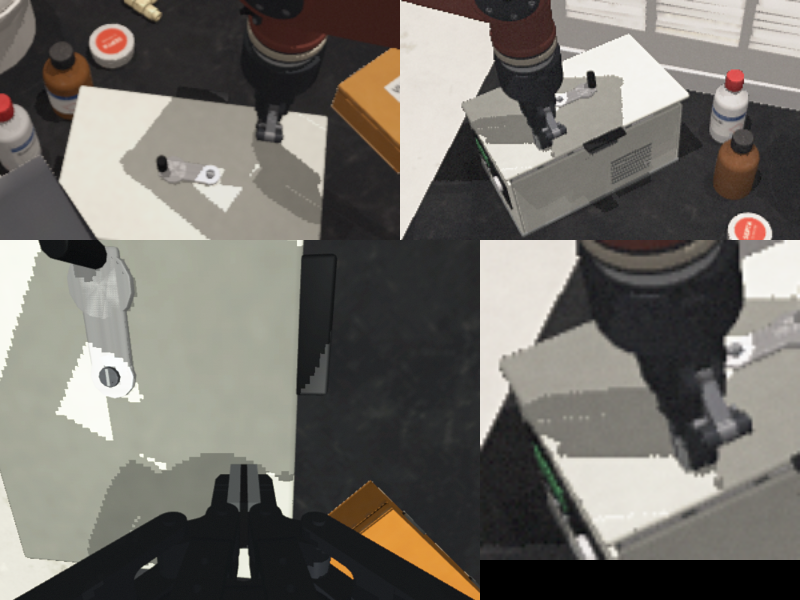

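The fingertip is over the lid near its free edge, at about (268,138) in the top-left pane. The lid lies almost shut and the vent cover is still over its port. I'll keep pressing in small steps and watch the force.

Call:
play_rows:
  series:
    - [[0,0,0.3],[0,0,0],0]
    - [[0,0,0],[0,0,0],0]
    - [[0,0,0],[0,0,0],0]
    - [[0,0,0],[0,0,0],0]
    - [[0,0,0],[0,0,0],0]
    - [[0,0,0],[0,0,0],0]
    - [[0,0,0],[0,0,0],0]
    - [[0,0,0],[0,0,0],0]
    - [[0,0,0],[0,0,0],0]
    - [[0,0,0],[0,0,0],0]

```text
t: 44.83
tcp_pos: [0.4862, -0.1623, 0.142]
eef_rot: [1.0, -0.01, 0.0, -0.0]
ft_force: [-0.7, -0.1, 0.4]
opening: -0.0
finger_force: 0.0
```

Call:
play_rows:
  series:
    - [[0,0,0.2],[0,0,0],0]
    - [[0,0,0.2],[0,0,0],0]
    - [[0,0,0.2],[0,0,0],0]
    - [[0,0,0],[0,0,0],0]
    - [[0,0,0],[0,0,0],0]
    - [[0,0,0],[0,0,0],0]
    - [[0,0,0],[0,0,0],0]
    - [[0,0,0],[0,0,0],0]
    - [[0,0,0],[0,0,0],0]
    - [[0,0,0],[0,0,0],0]

```text
t: 45.67
tcp_pos: [0.4866, -0.1628, 0.1364]
eef_rot: [1.0, -0.01, 0.0, 0.0]
ft_force: [1.0, -2.9, 3.5]
opening: 0.0001
finger_force: 1.8
```

```bash
python3 lid.py | sed -n '1,12p;$p'
```

```text
0.0 [ 98. 132.] [ 5. 74.]
0.02 [142. 124.] [35. 81.]
0.04 [152. 111.] [91. 90.]
0.06 [157.  98.] [97. 99.]
0.08 [116.  88.] [ 53. 113.]
0.1 [73. 80.] [ 20. 124.]
0.12 [29. 70.] [  2. 128.]
0.14 [10. 61.] [  0. 136.]
0.16 [ 3. 54.] [ -0. 137.]
0.18 [ 1. 49.] [ -0. 133.]
0.2 [ 1. 44.] [ -0. 124.]
0.25 [ 1. 33.] [ -0. 105.]
45.7667 [ 0.48655693 -0.1627769   0.13636084] [-0.26032859 -2.70453239  4.05556772]
```

Call:
play_rows:
  series:
    - [[0,0,0.2],[0,0,0],0]
    - [[0,0,0.2],[0,0,0],0]
    - [[0,0,0.2],[0,0,0],0]
    - [[0,0,0],[0,0,0],0]
    - [[0,0,0],[0,0,0],0]
    - [[0,0,0],[0,0,0],0]
    - [[0,0,0],[0,0,0],0]
    - [[0,0,0],[0,0,0],0]
    - [[0,0,0],[0,0,0],0]
    - [[0,0,0],[0,0,0],0]

```text
t: 46.6
tcp_pos: [0.4866, -0.1634, 0.131]
eef_rot: [1.0, -0.01, 0.0, 0.001]
ft_force: [-1.7, -3.1, 6.1]
opening: 0.0002
finger_force: 3.2
```

```bash
python3 lid.py | sed -n '1,9p;$p'
```

```text
0.0 [144. 114.] [81. 76.]
0.02 [157. 101.] [106.  87.]
0.04 [120.  90.] [72. 93.]
0.06 [72. 83.] [23. 93.]
0.08 [27. 72.] [  4. 104.]
0.1 [ 8. 63.] [  0. 110.]
0.12 [ 3. 57.] [ -0. 119.]
0.14 [ 1. 50.] [ -0. 135.]
0.16 [ 1. 46.] [ -0. 120.]
46.7 [ 0.4866084  -0.1634087   0.13101744] [-2.31229906 -4.27523111  5.87151421]
```

Call:
play_rows:
  series:
    - [[0,0,0.2],[0,0,0],0]
    - [[0,0,0.2],[0,0,0],0]
    - [[0,0,0.2],[0,0,0],0]
    - [[0,0,0.2],[0,0,0],0]
    - [[0,0,0],[0,0,0],0]
    - [[0,0,0],[0,0,0],0]
    - [[0,0,0],[0,0,0],0]
    - [[0,0,0],[0,0,0],0]
    - [[0,0,0],[0,0,0],0]
    - [[0,0,0],[0,0,0],0]

```text
t: 47.53
tcp_pos: [0.4865, -0.1621, 0.1255]
eef_rot: [1.0, -0.01, -0.0, -0.0]
ft_force: [-6.7, 2.0, 20.4]
opening: 0.0001
finger_force: 10.3
```

```bash
sed -i 's/ts=np.r_\[0:.2:11j,.25:1.7:30j\]/ts=np.r_[-.1:.12:12j]/' lid.py; python3 lid.py
```

```text
-0.1 [  8. 146.] [-0. 45.]
-0.08 [ 42. 136.] [ 6. 51.]
-0.06 [108. 125.] [27. 62.]
-0.04 [122. 114.] [74. 69.]
-0.02 [154.  99.] [107.  77.]
0.0 [125.  96.] [83. 88.]
0.02 [71. 85.] [38. 91.]
0.04 [23. 76.] [ 13. 100.]
0.06 [ 7. 63.] [ 1. 95.]
0.08 [ 3. 56.] [ 0. 99.]
0.1 [ 1. 52.] [ -0. 103.]
0.12 [ 0. 45.] [ -0. 112.]
47.6333 [ 0.48648265 -0.16211959  0.12544836] [-6.39738858  2.02540916 20.90151998]
```

Run:
```python
from h import *
P=viewer.camera_params("wrist");s=telemetry.state();Rm=R.from_quat(s["eef_rot"]).as_matrix()
for d in(0,-.01,-.02,-.03,-.04):print(d,pix("",s["tcp_pos"]+Rm@[0,0,d],P).round(),pix("",s["tcp_pos"]+Rm@[.011,0,d],P).round())
w=viewer.capture("wrist");c=w[240:400,324].mean(1).round().astype(int);print(c[::4])
c=w[240:400,312].mean(1).round().astype(int);print(c[::4])
```

```text
0 [[324. 289.]] [[324. 266.]]
-0.01 [[324. 299.]] [[324. 275.]]
-0.02 [[324. 310.]] [[324. 285.]]
-0.03 [[324. 323.]] [[324. 296.]]
-0.04 [[324. 337.]] [[324. 309.]]
[176 176 176 176 175 176 176 175 175 175 175 175 175 131 132  21  21  22
  21  23  24  23  23  22  22  25  24  22  29  29  28  28  29  28  26  28
  29  29  29  28]
[175 175 174 174 175 173 173 174 174 173 174 172 134 131 131  88  88  88
  88  89  89  89  89  88  89  89  89  89 107  24  24  26  26  25  27  25
  26  25  28  24]
```

Call:
play_rows:
  series:
    - [[0,0,0.1],[0,0,0],0]
    - [[0,0,0.1],[0,0,0],0]
    - [[0,0,0],[0,0,0],0]
    - [[0,0,0],[0,0,0],0]
    - [[0,0,0],[0,0,0],0]
    - [[0,0,0],[0,0,0],0]
    - [[0,0,0],[0,0,0],0]
    - [[0,0,0],[0,0,0],0]
    - [[0,0,0],[0,0,0],0]
    - [[0,0,0],[0,0,0],0]

```text
t: 48.52
tcp_pos: [0.4865, -0.1622, 0.1253]
eef_rot: [1.0, -0.01, -0.001, -0.0]
ft_force: [-10.9, 3.3, 29.0]
opening: 0.0
finger_force: 14.6
```

```bash
python3 lid.py
```

```text
-0.1 [  8. 147.] [-1. 44.]
-0.08 [ 45. 137.] [ 6. 51.]
-0.06 [108. 126.] [27. 61.]
-0.04 [129. 115.] [76. 68.]
-0.02 [155. 100.] [108.  75.]
0.0 [125.  96.] [79. 86.]
0.02 [71. 85.] [30. 90.]
0.04 [23. 76.] [11. 98.]
0.06 [ 6. 63.] [ 1. 94.]
0.08 [ 3. 54.] [ 0. 99.]
0.1 [ 1. 51.] [ -0. 102.]
0.12 [ 1. 45.] [ -0. 111.]
48.6167 [ 0.48653192 -0.16217426  0.12532433] [-10.4005987    2.17098454  29.03432749]
```

A hard stop at 29 N with no further lid motion means it is shut. I'll lift off, go over to the hinge side of the vent knob, and check that the lid stays down.

Call:
play_rows:
  series:
    - [[0,0,-0.5],[0,0,0],0]
    - [[0,0,-1.5],[0,0,0],0]
    - [[0,0,-2.5],[0,0,0],0]
    - [[0,0,-2.5],[0,0,0],0]
    - [[2.49,-2.65,0],[0,0,0],0]
    - [[2.49,-2.65,0],[0,0,0],0]
    - [[2.49,-2.65,0],[0,0,0],0]
    - [[2.49,-2.65,0],[0,0,0],0]
    - [[0,0,0],[0,0,0],0]
    - [[0,0,0],[0,0,0],0]

```text
t: 49.45
tcp_pos: [0.5874, -0.0558, 0.188]
eef_rot: [1.0, -0.008, -0.002, -0.001]
ft_force: [0.2, -0.1, 0.3]
opening: -0.0002
finger_force: 0.0
```

Call:
play_rows:
  series:
    - [[0,0,0],[0,0,0],0]
    - [[0,0,0],[0,0,0],0]
    - [[0,0,0],[0,0,0],0]
    - [[0,0,0],[0,0,0],0]
    - [[0,0,0],[0,0,0],0]
    - [[0,0,0],[0,0,0],0]
    - [[0,0,0],[0,0,0],0]
    - [[0,0,0],[0,0,0],0]
    - [[0,0,0],[0,0,0],0]
    - [[0,0,0],[0,0,0],0]

```text
t: 50.28
tcp_pos: [0.5879, -0.0583, 0.1901]
eef_rot: [1.0, -0.01, 0.0, -0.0]
ft_force: [-0.5, -0.8, 0.7]
opening: 0.0001
finger_force: 0.0
```

```bash
python3 lid.py
python3 - <<'E'
from h import *
P=viewer.camera_params("wrist");w=viewer.capture("wrist");cv2.imwrite("pics/w7.png",w)
b=viewer.capture("side");a=viewer.capture("scene")
# dark knob in side and scene near prediction
for n,im in(("side",b),("scene",a)):
    p=pix(n,[.5905,-.103,.17])[0].astype(int);c=im[p[1]-22:p[1]+22,p[0]-22:p[0]+22].mean(2)
    k,l,st,ce=cv2.connectedComponentsWithStats((c<60).astype("uint8"))
    print(n,"pred",p,[(st[i,4],(ce[i]+p-22).round(1).tolist()) for i in range(1,k) if st[i,4]>15])
E
```

```text
-0.1 [  7. 165.] [ 0. 31.]
-0.08 [ 45. 160.] [16. 47.]
-0.06 [123. 153.] [56. 66.]
-0.04 [171. 148.] [97. 74.]
-0.02 [166. 141.] [120.  87.]
0.0 [123. 133.] [106. 106.]
0.02 [ 61. 123.] [ 53. 122.]
0.04 [ 18. 113.] [ 11. 135.]
0.06 [  3. 103.] [  1. 147.]
0.08 [ 0. 91.] [  0. 151.]
0.1 [ 0. 80.] [ -0. 161.]
0.12 [ 0. 68.] [ -0. 167.]
50.3833 [ 0.58795293 -0.05828326  0.19001914] [-0.18870738  0.90241973  0.34864314]
side pred [282 184] [(np.int32(60), [284.5, 184.3])]
scene pred [303 303] [(np.int32(1244), [299.3, 297.0]), (np.int32(17), [284.5, 321.1])]
```

The lid stays shut, and the knob is where it was predicted (side view (284,184)). I'll lower beside the knob and sweep it towards the free edge.

Call:
play_rows:
  series:
    - [[0,0,1.8],[0,0,0],0]
    - [[0,0,1.8],[0,0,0],0]
    - [[0,0,1.7],[0,0,0],0]
    - [[0,0,0],[0,0,0],0]
    - [[0,0,0],[0,0,0],0]
    - [[0,0,0],[0,0,0],0]
    - [[0,0.5,0],[0,0,0],0]
    - [[0,0.7,0],[0,0,0],0]
    - [[0,0.7,0],[0,0,0],0]
    - [[0,0.7,0],[0,0,0],0]

```text
t: 51.37
tcp_pos: [0.588, -0.0853, 0.1379]
eef_rot: [1.0, -0.01, 0.001, 0.0]
ft_force: [1.2, 1.2, 0.3]
opening: 0.0
finger_force: 0.5
```

Call:
play_rows:
  series:
    - [[0,0.6,0],[0,0,0],0]
    - [[0,0.6,0],[0,0,0],0]
    - [[0,0.6,0],[0,0,0],0]
    - [[0,0.6,0],[0,0,0],0]
    - [[-0.4,0.5,0],[0,0,0],0]
    - [[-0.4,0.4,0],[0,0,0],0]
    - [[-0.4,0.4,0],[0,0,0],0]
    - [[-0.4,0.4,0],[0,0,0],0]
    - [[0,0,0],[0,0,0],0]
    - [[0,0,0],[0,0,0],0]

```text
t: 52.2
tcp_pos: [0.5702, -0.1253, 0.137]
eef_rot: [1.0, -0.01, -0.0, 0.0]
ft_force: [0.2, 0.2, 0.4]
opening: -0.0005
finger_force: 0.0
```

Call:
play_rows:
  series:
    - [[0,-1,0],[0,0,0],0]
    - [[0,-1,0],[0,0,0],0]
    - [[0,0,-2],[0,0,0],0]
    - [[0,0,-3],[0,0,0],0]
    - [[0,0,-3],[0,0,0],0]
    - [[0,0,-3],[0,0,0],0]
    - [[0,0,-3],[0,0,0],0]
    - [[-3,0,-2],[0,0,0],0]
    - [[-3,0,0],[0,0,0],0]
    - [[-3,0,0],[0,0,0],0]

```text
t: 53.03
tcp_pos: [0.4815, -0.1023, 0.2993]
eef_rot: [1.0, -0.009, 0.002, 0.001]
ft_force: [-1.0, -1.1, -0.8]
opening: 0.0
finger_force: 0.0
```

Call:
play_rows:
  series:
    - [[0,0,0],[0,0,0],0]
    - [[0,0,0],[0,0,0],0]
    - [[0,0,0],[0,0,0],0]
    - [[0,0,0],[0,0,0],0]
    - [[0,0,0],[0,0,0],0]
    - [[0,0,0],[0,0,0],0]
    - [[0,0,0],[0,0,0],0]
    - [[0,0,0],[0,0,0],0]
    - [[0,0,0],[0,0,0],0]
    - [[0,0,0],[0,0,0],0]

```text
t: 53.87
tcp_pos: [0.4811, -0.1032, 0.2969]
eef_rot: [1.0, -0.01, -0.0, -0.0]
ft_force: [-0.7, -0.3, 0.4]
opening: 0.0003
finger_force: 0.0
```

```bash
python3 lid.py|sed -n '2,7p;$p'
python3 - <<'E'
from h import *
P=viewer.camera_params("wrist");im={n:viewer.capture(n) for n in("side","scene","wrist")};Q={n:(P if n=="wrist" else viewer.camera_params(n)) for n in im}
for f in np.arange(0,1.6,.15):
    k=[.5385+.052*np.cos(f),-.102-.052*np.sin(f),.17]; r=[]
    for n in im:
        p=pix(n,k,Q[n])[0]
        r+=[p.round().astype(int).tolist(),int(cv2.getRectSubPix(im[n],(5,5),tuple(map(float,p))).mean())] if 3<p[0]<636 and 3<p[1]<476 else [None]
    print(f.round(2),r)
p=pix("wrist",[.5385+.04,-.1028,.152],P)[0];print("port",p.round(),cv2.getRectSubPix(im["wrist"],(7,7),tuple(map(float,p))).mean().round(), [int(im["wrist"][int(p[1]),min(639,int(p[0])+d)].mean()) for d in range(-30,31,5)])
E
```

```text
-0.08 [ 25. 149.] [16. 44.]
-0.06 [ 88. 143.] [57. 62.]
-0.04 [149. 136.] [98. 73.]
-0.02 [166. 126.] [119.  89.]
0.0 [144. 118.] [105. 103.]
0.02 [101. 110.] [ 52. 118.]
53.9667 [ 0.48102797 -0.10322605  0.29696118] [ 0.31217951 -0.71827914  0.3756693 ]
0.0 [[282, 184], 149, [303, 304], 128, [320, 54], 129]
0.15 [[284, 187], 142, [304, 299], 146, [331, 55], 137]
0.3 [[285, 190], 121, [306, 294], 212, [343, 58], 139]
0.45 [[286, 193], 117, [309, 290], 218, [354, 62], 232]
0.6 [[286, 196], 111, [312, 286], 179, [364, 68], 233]
0.75 [[285, 200], 46, [316, 283], 131, [373, 76], 148]
0.9 [[284, 203], 52, [321, 280], 19, [381, 85], 41]
1.05 [[282, 206], 97, [325, 278], 143, [387, 95], 110]
1.2 [[279, 208], 154, [330, 277], 215, [392, 106], 232]
1.35 [[276, 211], 143, [335, 276], 215, [395, 117], 233]
1.5 [[273, 213], 157, [341, 276], 216, [396, 129], 234]
port [321.  76.] 20.0 [138, 139, 140, 62, 20, 20, 21, 22, 20, 56, 139, 235, 234]
```

The knob reads about 0.9 rad in all three views, the dark port is fully bare, the lid is shut and the arm is clear. I'll hand in.

```bash
python3 -c "
from station import bot
print(bot.close_job())"
```

```text
the job is handed in; nothing more can be done
None
```

I handed in the job at about 54 s (no verdict came back): all five saddles hang on the bar, the lid is pressed fully shut, and the vent cover reads about 0.9 rad, which leaves the port bare; I never moved the arm near the bottle, tin or brass fitting.

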